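# Pack the casting bay with filler plates until snug

### The arm

A 6-joint arm with a two-finger parallel gripper is mounted at the origin on the work surface. World frame = base frame: x ahead of the robot, y to its left, z up, the work surface at z = 0. Lengths are in m, angles in rad, forces in N, time in s.
With the tool pointing down it reaches from about 0.275 to 1 m from the base axis. Payload 8.4 kg.
Tool frame: the origin (TCP) lies midway between the tips of the shut fingers; the grasp point (between the pads) lies 19 mm behind it; z points along the fingers, y is the direction in which the jaws open and shut (so a half turn about z gives the same grasp; the last joint's range is limited). The gripper opens to 85 mm and grips with 20 to 120 N. Pads are 22 mm wide; open, the fingers measure 114 mm over their backs; the gripper's body (76 mm by 85 mm) begins 54 mm behind the grasp point. The pads swing forward as they close: fully open they stand 13 mm farther back than shut.
Start: joints at [1.103, 0.353, 1.633, -0, 1.155, -0.002], TCP at [0.281, 0.558, 0.231] pointing down, gripper open.
Joint ranges: [-2.63, 2.63], [-0.92, 2.1], [0.06, 2.66], [-1.3, 4.44], [0, 2.69], [-3.02, 3.02]. Speed limits (rad/s): [2.22, 2.22, 2.79, 3.14, 3.14, 3.14].

### API

Orientations are given as a unit quaternion [x, y, z, w].
In Python, from bench import monitor, imaging, finish_job gives the robot as it stands. The module is installed in compiled form; this text tells all that it offers.
- The arm moves only by the shell command python3 -m handwheel 'ROWS'. ROWS is JSON, a list of rows, each a list of 7 numbers: the opening, from 0 (shut) to 1 (fully open), then the shift along the world's x, y, z normalised to -1 to 1, where 1 is 0.04 m, then the turn, a rotation vector about the world's x, y, z normalised to -1 to 1, where 1 is 8 degrees. In form: [[fingers, tx, ty, tz, ax, ay, az], ...]. A call has 1 to 8 rows; each row shifts and turns the pose as measured when the row begins; what a row does not reach is not made up. A row lasts 1/8 s, in which the tool goes at most 62.5 mm and 10.7 degrees, less where a joint would pass 70% of its speed; a pose out of reach is approached as far as the arm can. A call with a number of a shift or a turn outside -1 to 1 is refused whole. A call with a gripper value outside its range is refused whole. The fingers move at their own pace and stop on an object; the grip force is fixed at half the most. Time passes only in rows, so rows that do not move let the fingers close. It gives the time, the measured TCP pose, the force and the opening at its end, in the units of the state.
- monitor.observe(): the state, without advancing time (a new reading comes with each control period).
- imaging.capture(name): name is "scene" or "top" or "wrist"; returns a dict with "image" (384x512x3 uint8, red, green, blue), "z_map" (384x512 float32, m along the optical axis (not along the pixel's ray), 0 where there is no reading), "intrinsics" (3x3 intrinsics, pixels), "cam_to_world" (4x4, takes a point from camera to world coordinates). Camera axes: x right, y up, looking along -z (the intrinsics and any distortion apply to the point x, -y, -z); pixel columns grow to the right and rows downward; lengths in m; the calibration is good to about 2 mm. A picture is of the moment at which its call begins.
- finish_job(): hands the job in, once; it reports no verdict.
The state is a dict: "t": time; "joints": joint angles; "qd": joint speeds; "joint_torque": joint torques, N m; "eef_pos": TCP position; "orientation": TCP orientation; "ft_force": force on the tool from outside, world axes, zero at the start; "ft_torque": the same for the moment, N m; "finger_gap": opening from 0.0 (shut) to 1.0 (fully open).
Only numpy, scipy, OpenCV 4.12 (cv2) and the standard library are available. Lean on these libraries where they do the work, as an engineer would, in place of code of your own. Each camera call takes 0.05 s, during which the arm holds its last target.

### The job

In the middle bay of the sloping gel-casting stand, take up the room left beside the glass cassette pack with filler plates from the rack, one at a time, each slid down to the bay's floor without letting it drop, until the pack is snug and no further plate would go in. Leave the plates you do not need standing in the rack, do not put any in the two outer bays, and do not disturb the bottle, the beaker or the tip box.

Things in the scene. Friction and masses are not known exactly. Their poses are not given: they have to be found in the camera images.
- bay: MIDDLE bay of the steel casting stand: 92 mm wide, 76 mm deep, open on top, leaning 35 degrees (0.61 rad) towards the robot; fixed. Origin: on its floor at the inner face of the wall nearer the robot, mid-width. z runs up along the leaning walls; x, square to the walls, from the near wall (0) to the far wall's inner face (76 mm), rising away from the robot; y level, across the bay
- stand: fixed steel stand, 300 mm across (y), with three such bays side by side, centres 98 mm apart; near wall 60 mm high, far wall 32 mm plus a 16 mm lip flared outwards 0.7 rad, dividers 40 mm high, 6 mm thick (heights along the lean). Base 125 mm deep. Origin: bench height, 25 mm straight below the middle bay's origin; z up, same heading as the bay
- rack: fixed grey plastic rack, 142 mm (x) by 104 mm (y), 57 mm high, with five upright slots 26 mm apart along its x, slots 14.5 mm wide and 92 mm long (y); the slot floors are 12 mm above its origin. Origin: centre of the underside
- cassette_thin: pack of glass gel cassettes, grey edges, 24 mm thick, 84 mm wide, 85 mm high, fixed in one of the three bays (which one varies) against the near wall, outer face 24 mm from that wall. Origin: on the bay's floor at the near wall, mid-width (the middle bay's origin if it is there); its frame stands upright though the pack leans. It leaves room for 4 filler plates and 4 mm to spare
- cassette_mid: pack of glass gel cassettes, grey edges, 36 mm thick, 84 mm wide, 85 mm high, fixed in one of the three bays (which one varies) against the near wall, outer face 36 mm from that wall. Origin: on the bay's floor at the near wall, mid-width (the middle bay's origin if it is there); its frame stands upright though the pack leans. It leaves room for 3 filler plates and 4 mm to spare
- cassette_thick: pack of glass gel cassettes, grey edges, 48 mm thick, 84 mm wide, 85 mm high, fixed in one of the three bays (which one varies) against the near wall, outer face 48 mm from that wall. Origin: on the bay's floor at the near wall, mid-width (the middle bay's origin if it is there); its frame stands upright though the pack leans. It leaves room for 2 filler plates and 4 mm to spare
- plate0: white plastic filler plate, one of five alike, 120 g: 12 mm thick (x), 84 mm wide (y), its shoulders 85 mm above the foot, and above them a central tab 34 mm wide (y) and 45 mm high (top 130 mm above the foot); foot edges rounded by 4.5 mm. Stands in the rack at the start, tab up, one to a slot. Origin: centre of the foot; z runs up to the tab. Front and back are alike
- plate1: white plastic filler plate, one of five alike, 120 g: 12 mm thick (x), 84 mm wide (y), its shoulders 85 mm above the foot, and above them a central tab 34 mm wide (y) and 45 mm high (top 130 mm above the foot); foot edges rounded by 4.5 mm. Stands in the rack at the start, tab up, one to a slot. Origin: centre of the foot; z runs up to the tab. Front and back are alike
- plate2: white plastic filler plate, one of five alike, 120 g: 12 mm thick (x), 84 mm wide (y), its shoulders 85 mm above the foot, and above them a central tab 34 mm wide (y) and 45 mm high (top 130 mm above the foot); foot edges rounded by 4.5 mm. Stands in the rack at the start, tab up, one to a slot. Origin: centre of the foot; z runs up to the tab. Front and back are alike
- plate3: white plastic filler plate, one of five alike, 120 g: 12 mm thick (x), 84 mm wide (y), its shoulders 85 mm above the foot, and above them a central tab 34 mm wide (y) and 45 mm high (top 130 mm above the foot); foot edges rounded by 4.5 mm. Stands in the rack at the start, tab up, one to a slot. Origin: centre of the foot; z runs up to the tab. Front and back are alike
- plate4: white plastic filler plate, one of five alike, 120 g: 12 mm thick (x), 84 mm wide (y), its shoulders 85 mm above the foot, and above them a central tab 34 mm wide (y) and 45 mm high (top 130 mm above the foot); foot edges rounded by 4.5 mm. Stands in the rack at the start, tab up, one to a slot. Origin: centre of the foot; z runs up to the tab. Front and back are alike
- place1 (a point): point on the floor of the middle bay, mid-width, where the foot of a plate stands that is number 1 counted from the far wall when the bay is full: 68 mm from the near wall (2 mm of the 4 mm play on either side). Behind a thicker cassette pack the higher numbers are taken up by the pack
- place2 (a point): point on the floor of the middle bay, mid-width, where the foot of a plate stands that is number 2 counted from the far wall when the bay is full: 56 mm from the near wall (2 mm of the 4 mm play on either side). Behind a thicker cassette pack the higher numbers are taken up by the pack
- place3 (a point): point on the floor of the middle bay, mid-width, where the foot of a plate stands that is number 3 counted from the far wall when the bay is full: 44 mm from the near wall (2 mm of the 4 mm play on either side). Behind a thicker cassette pack the higher numbers are taken up by the pack
- place4 (a point): point on the floor of the middle bay, mid-width, where the foot of a plate stands that is number 4 counted from the far wall when the bay is full: 32 mm from the near wall (2 mm of the 4 mm play on either side). Behind a thicker cassette pack the higher numbers are taken up by the pack
- place_mid (a point): point on the floor of the middle bay, mid-width, 50 mm from the near wall, between place2 and place3
- bottle: bystander: amber glass bottle, 60 mm across, 150 mm high, behind the stand; origin at the foot
- beaker: bystander: glass beaker, 66 mm across, 85 mm high, at the right of the work; origin at the foot
- tip_box: bystander: white pipette-tip box 120 x 85 x 50 mm; origin at the centre of the underside
Mind the look-alikes: they are no part of the job. What is shaped like the plate3 but brown, orange or red is not meant.

How it is judged:
By the outcome, as a careful person would: the job done as asked, in the order asked, and still so for the second after the job is handed in, with the robot touching nothing.
It also fails if it takes over 72 s, if anything falls off the work surface, if the arm or the gripper's body presses on something with over 40 N, if the wrist force passes 120 N, or if a joint passes its speed limit or range.

## Working session

There is one attempt and no reset: what is moved stays moved. The work goes in short steps, Python scripts to look and compute and a shell command to move; the robot and the scene stay as the last step left them, time stands still between calls to the robot, and variables do not carry over. Pictures are saved under pics/ and viewed, and the job is handed in when it is done.

```bash
mkdir -p pics; cat > h.py <<'E'
import numpy as np, cv2
from bench import monitor, imaging
def cap(n):
    d=imaging.capture(n); np.savez('last_%s.npz'%n,**d); return d
def save(d,f): cv2.imwrite('pics/'+f,cv2.cvtColor(d['image'],cv2.COLOR_RGB2BGR))
def cloud(d):
    z=d['z_map'];K=d['intrinsics'];v,u=np.mgrid[:z.shape[0],:z.shape[1]]
    X=(u-K[0,2])/K[0,0]*z;Y=(v-K[1,2])/K[1,1]*z
    P=np.stack([X,-Y,-z,np.ones_like(z)],-1)@d['cam_to_world'].T
    return P[...,:3]
E
python3 - <<'E'
from h import *
print(monitor.observe())
for n in('scene','top','wrist'):
    d=cap(n); save(d,n+'0.png'); print(n,d['intrinsics'].tolist(),np.round(d['cam_to_world'],3).tolist())
E
```

```text
{'t': 0.0, 'joints': array([ 1.10259120e+00,  3.53666784e-01,  1.63412853e+00, -1.85413921e-05,
        1.15522068e+00, -2.41439519e-03]), 'qd': array([ 8.51943028e-04,  1.42267145e-03, -9.56557649e-05, -7.76586902e-04,
        1.22535563e-03, -1.34762898e-03]), 'joint_torque': array([ 1.32219186e-03, -6.05268645e+01, -3.42062330e+01,  9.08953348e-05,
        9.41460778e-03,  1.14282523e-05]), 'eef_pos': array([0.280502  , 0.55798069, 0.23055245]), 'orientation': array([ 2.30791978e-01,  9.73002855e-01, -6.94033344e-04, -1.57676129e-04]), 'ft_force': array([0.52800938, 0.59742783, 0.38304819]), 'ft_torque': array([-0.02623876,  0.0252754 ,  0.00948464]), 'finger_gap': 1.002944960650101}
scene [[489.46837028401796, 0.0, 253.6454315837076], [0.0, 489.46837028401796, 187.42701827175833], [0.0, 0.0, 1.0]] [[0.478, -0.73, 0.488, 1.252], [0.878, 0.405, -0.254, -0.328], [-0.013, 0.55, 0.835, 1.199], [0.0, 0.0, 0.0, 1.0]]
top [[404.3964352532866, 0.0, 260.5769975396548], [0.0, 404.3964352532866, 190.160078609088], [0.0, 0.0, 1.0]] [[-0.002, 0.986, -0.165, 0.372], [-1.0, -0.005, -0.017, -0.007], [-0.018, 0.165, 0.986, 1.335], [0.0, 0.0, 0.0, 1.0]]
wrist [[331.5714626831875, 0.0, 262.2615945853871], [0.0, 331.5714626831875, 190.16249467519228], [0.0, 0.0, 1.0]] [[0.449, -0.853, -0.267, 0.212], [0.893, 0.428, 0.135, 0.593], [-0.001, -0.3, 0.954, 0.373], [0.0, 0.0, 0.0, 1.0]]
```

View pics/scene0.png

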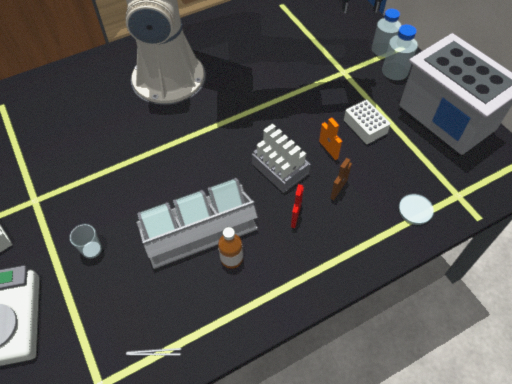

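View pics/top0.png

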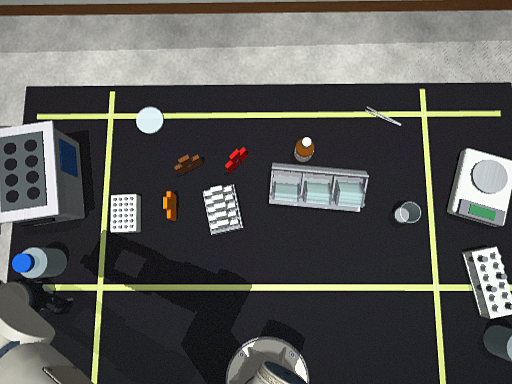

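View pics/wrist0.png

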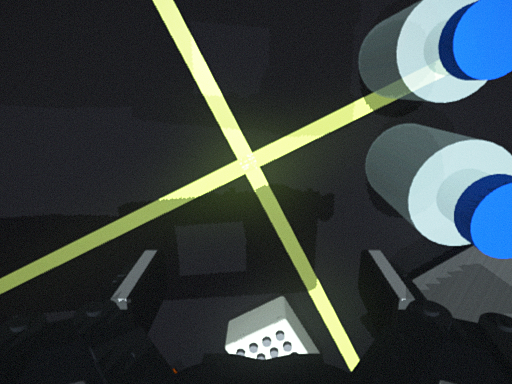

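The top picture shows the stand at about (318,187), the rack with 5 white plates at (222,208), and orange, brown and red look-alikes at (170,206), (188,163) and (236,158). The white rack plates are the ones meant. I'll enlarge and measure.

```bash
python3 - <<'E'
from h import *
t=dict(np.load('last_top.npz'))
c=t['image'][140:250,190:390]
c=cv2.cvtColor(c,cv2.COLOR_RGB2BGR)
cv2.imwrite('pics/topcrop.png',cv2.resize(c,None,fx=4,fy=4,interpolation=cv2.INTER_CUBIC))
s=dict(np.load('last_scene.npz'))
c=cv2.cvtColor(s['image'][115:275,125:325],cv2.COLOR_RGB2BGR)
cv2.imwrite('pics/scenecrop.png',cv2.resize(c,None,fx=3.7,fy=3.7,interpolation=cv2.INTER_CUBIC))
for d,n in((t,'top'),(s,'scene')):
    P=cloud(d); ok=d['z_map']>0
    bx=(P[...,0]>.3)&(P[...,0]<.75)&(P[...,1]>-.45)&(P[...,1]<.3)&ok
    g=P[bx&(P[...,2]<.004)]; print(n,'bench z',np.median(g[:,2]))
    Q=P[bx&(P[...,2]>.1)&(P[...,1]>0)]; 
    m=d['image'].min(-1)>130
    W=P[bx&m&(P[...,2]>.11)&(P[...,2]<.17)]
    print(len(W),W.min(0),W.max(0))
E
```

```text
top bench z 0.00026821985390057534
726 [ 0.46736889 -0.30658393  0.11000796] [0.73048849 0.16537251 0.15592606]
scene bench z -0.0016839840777942428
747 [ 0.46621491 -0.31355886  0.11001241] [0.73483402 0.16559222 0.15219091]
```

View pics/topcrop.png

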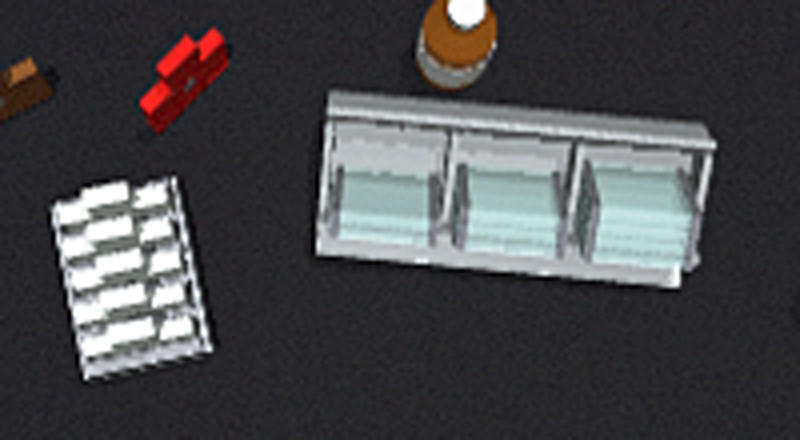

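View pics/scenecrop.png

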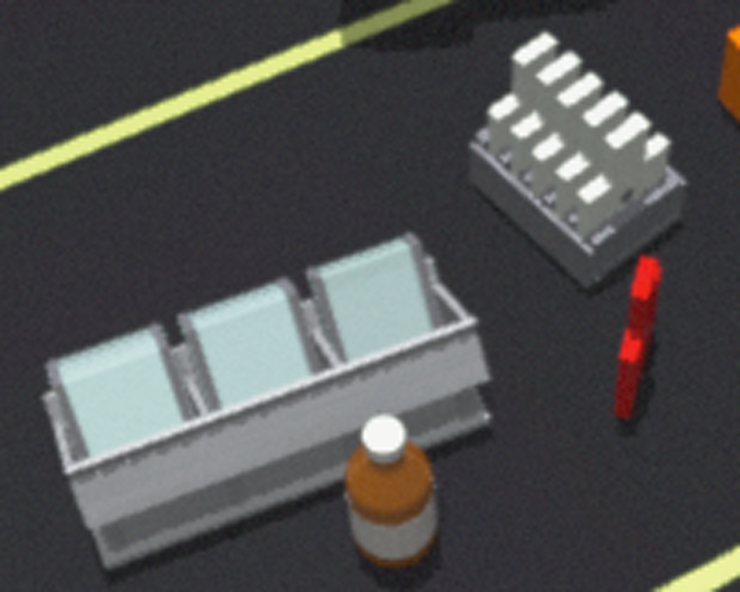

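```bash
python3 - <<'E'
from h import *
from scipy.optimize import least_squares
ds={n:dict(np.load('last_%s.npz'%n)) for n in('top','scene')}
def clus(P,bx):
    return P[bx]
for n,d in ds.items():
    P=cloud(d); im=d['image'].astype(int); ok=d['z_map']>0
    bx=ok&(P[...,0]>.42)&(P[...,0]<.64)&(P[...,1]>.05)&(P[...,1]<.3)&(P[...,2]>.02)&(im.max(-1)-im.min(-1)<40)
    Q=P[bx]; T=Q[Q[:,2]>.125]
    print(n,len(T),'tab topz',np.percentile(T[:,2],[50,90]))
    r=cv2.minAreaRect(Q[:,:2].astype(np.float32)*1000); print('rack rect',r)
    # tab tops
    T=Q[Q[:,2]>.134]; print('tabs rect',cv2.minAreaRect(T[:,:2].astype(np.float32)*1000))
    # stand
    bs=ok&(P[...,0]>.42)&(P[...,0]<.7)&(P[...,1]>-.33)&(P[...,1]<.04)&(P[...,2]>.02)&(im.max(-1)-im.min(-1)<60)
    S=P[bs]; print('stand rect',cv2.minAreaRect(S[:,:2].astype(np.float32)*1000), S.min(0),S.max(0))
E
```

```text
top 286 tab topz [0.14195813 0.1454244 ]
rack rect ((513.9073486328125, 188.55148315429688), (141.6891326904297, 206.32550048828125), 12.422061920166016)
tabs rect ((525.33740234375, 138.20077514648438), (115.82298278808594, 35.798580169677734), 12.402809143066406)
stand rect ((616.0706787109375, -166.72731018066406), (300.32763671875, 159.05616760253906), 84.44526672363281) [ 0.52471589 -0.3194222   0.02171583] [ 0.69995976 -0.01150755  0.1298945 ]
scene 414 tab topz [0.1379752  0.14154466]
rack rect ((518.3424682617188, 187.73843383789062), (145.10227966308594, 211.6840057373047), 11.741226196289062)
tabs rect ((527.8248291015625, 137.13449096679688), (119.46501922607422, 39.185699462890625), 11.522139549255371)
stand rect ((617.0457763671875, -166.1952362060547), (300.8121643066406, 158.31915283203125), 84.5003890991211) [ 0.52627255 -0.31977362  0.02000086] [ 0.69879435 -0.01074677  0.12350677]
```

```bash
python3 - <<'E'
from h import *
ds={n:dict(np.load('last_%s.npz'%n)) for n in('top','scene')}
yaw=np.radians(-5.53); c,s=np.cos(yaw),np.sin(yaw); L=np.radians(35)
ex=np.array([c,s,0]);ey=np.array([-s,c,0])
cen=np.array([.6165,-.1665,0])
for n,d in ds.items():
    P=cloud(d); ok=d['z_map']>0
    D=P-cen; u=D@ex; v=D@ey; z=P[...,2]
    bx=u*np.cos(L)+z*np.sin(L); bz=-u*np.sin(L)+z*np.cos(L)
    for nm,lo,hi in(('L',.068,.128),('M',-.03,.03),('R',-.128,-.068)):
        m=ok&(v>lo)&(v<hi)&(abs(u)<.12)&(z>.01)
        X=bx[m]*1000;Z=bz[m]*1000
        H,_,_=np.histogram2d(X,Z,bins=[np.arange(-80,121,4),np.arange(-30,140,8)])
        hx=H.sum(1)
        print(n,nm,'x hist',[(int(-80+4*i),int(k)) for i,k in enumerate(hx) if k>3])
        hz=H.sum(0); print('   z hist',[(int(-30+8*i),int(k)) for i,k in enumerate(hz) if k>3])
    # y extent / dividers: v extents of far points
    m=ok&(abs(u)<.12)&(abs(v)<.2)&(z>.02)
    print(n,'v pct',np.percentile(v[m],[0.3,99.7]))
E
```

```text
top L x hist [(-60, 16), (-56, 15), (-52, 24), (-12, 6), (-8, 23), (-4, 30), (0, 21), (4, 17), (8, 91), (12, 173), (16, 23), (20, 20), (24, 20), (28, 21), (32, 20), (36, 20), (40, 23), (44, 26), (48, 16), (64, 6), (68, 20), (72, 83), (76, 28), (100, 5), (108, 4), (112, 4), (116, 4)]
   z hist [(-30, 5), (-22, 7), (-6, 5), (10, 6), (18, 5), (26, 20), (34, 220), (42, 53), (50, 85), (58, 35), (66, 29), (74, 58), (82, 32), (90, 24), (98, 18), (106, 25), (114, 42), (122, 108)]
top M x hist [(-60, 16), (-56, 15), (-52, 16), (-12, 11), (-8, 24), (-4, 24), (0, 23), (4, 17), (8, 29), (12, 20), (16, 24), (20, 85), (24, 173), (28, 22), (32, 23), (36, 22), (40, 16), (44, 25), (48, 14), (64, 6), (68, 24), (72, 82), (76, 21)]
   z hist [(26, 12), (34, 151), (42, 56), (50, 82), (58, 34), (66, 29), (74, 54), (82, 39), (90, 22), (98, 20), (106, 22), (114, 77), (122, 146)]
top R x hist [(-60, 4), (-56, 21), (-52, 14), (-12, 12), (-8, 25), (-4, 21), (0, 23), (4, 21), (8, 24), (12, 22), (16, 25), (20, 26), (24, 22), (28, 25), (32, 86), (36, 171), (40, 21), (44, 24), (48, 20), (64, 9), (68, 17), (72, 88)
[... 666 characters left out ...]
4, 313), (28, 66), (32, 11), (36, 13), (40, 9), (68, 51), (72, 229), (76, 115), (80, 16), (116, 4)]
   z hist [(-30, 4), (-22, 13), (-14, 37), (-6, 16), (26, 50), (34, 64), (42, 62), (50, 80), (58, 130), (66, 110), (74, 120), (82, 64), (90, 59), (98, 64), (106, 69), (114, 156)]
scene R x hist [(-12, 5), (-8, 12), (-4, 11), (0, 16), (4, 18), (8, 7), (12, 11), (16, 18), (20, 19), (24, 21), (28, 21), (32, 144), (36, 308), (40, 81), (44, 7), (68, 55), (72, 238), (76, 120), (80, 22)]
   z hist [(-22, 13), (-14, 20), (-6, 11), (26, 53), (34, 70), (42, 64), (50, 72), (58, 103), (66, 115), (74, 129), (82, 69), (90, 62), (98, 65), (106, 76), (114, 204), (122, 9)]
scene v pct [-0.14891212  0.14869785]
```

```bash
cat > bay.py <<'E'
import numpy as np
yaw=np.radians(-5.53); c,s=np.cos(yaw),np.sin(yaw); L=np.radians(35)
ex=np.array([c,s,0]);ey=np.array([-s,c,0]);ez=np.array([0,0,1.])
cen=np.array([.6165,-.1665,0])
bX=ex*np.cos(L)+ez*np.sin(L); bZ=-ex*np.sin(L)+ez*np.cos(L)
E
python3 - <<'E'
from h import *; from bay import *
for n in('top','scene'):
    d=dict(np.load('last_%s.npz'%n)); P=cloud(d); ok=d['z_map']>0
    D=P-cen; x=D@bX*1000; y=D@ey*1000; z=D@bZ*1000
    for nm,cy,th in(('L',98,12),('M',0,24),('R',-98,36)):
        b=ok&(abs(y-cy)<36)
        f=b&(abs(x-th)<7)&(z>55)&(z<112)
        A=np.c_[np.ones(f.sum()),y[f]-cy,z[f]-80]; co=np.linalg.lstsq(A,x[f],rcond=None)[0]
        t=b&(x>-8)&(x<th-4)&(z>110)&(z<135)
        fl=b&(x>th+6)&(x<58)&(z<50)
        fw=b&(x>58)&(x<72)&(z>45)&(z<66)
        print(n,nm,'face',np.round(co,3),'ptop',np.median(z[t]),t.sum(),'floor',np.median(z[fl]) if fl.sum() else None,fl.sum(),'farwall',np.median(x[fw]) if fw.sum() else None)
    # pack y extents and lip/divider
    for nm,cy,th in(('L',98,12),('M',0,24),('R',-98,36)):
        m=ok&(abs(y-cy)<60)&(z>105)&(z<130)&(abs(x-th)<5)
        print(nm,'pack y',np.percentile(y[m],[1,99]),y[m].min(),y[m].max())
E
```

```text
top L face [ 1.2672e+01  2.0000e-03 -9.0000e-03] ptop 123.64119739230563 109 floor 37.22058090803032 295 farwall 71.21717214755246
top M face [ 2.4504e+01  6.0000e-03 -0.0000e+00] ptop 123.17439833729551 193 floor 36.8867224937705 217 farwall 71.4709737564537
top R face [ 3.6597e+01  1.0000e-03 -1.0000e-03] ptop 123.82961838970274 282 floor -32.449281683250234 144 farwall 71.93984299781563
L pack y [ 40.21049561 137.94186376] 38.96549886097282 138.30300503000063
M pack y [-58.39730327  40.57385863] -59.95557810939749 40.72714147767787
R pack y [-138.93693196  -56.15750871] -139.20312167257345 -55.78955557647259
scene L face [ 1.3369e+01  1.0000e-03 -2.0000e-03] ptop 120.40170423610661 64 floor -18.503827223746768 306 farwall 70.85317721342442
scene M face [ 2.5045e+01 -1.0000e-03  1.7000e-02] ptop 120.46083286985956 106 floor -28.729105066604397 391 farwall 71.26245732364899
scene R face [ 3.7171e+01 -1.1000e-02  1.9000e-02] ptop 120.44742137789645 165 floor -36.04734214073633 210 farwall 71.40917142205095
L pack y [ 55.79072755 139.07024647] 39.51152386591167 139.81354485953727
M pack y [-57.71376305  40.74478303] -59.91585376027233 41.853610010135846
R pack y [-139.19332009  -57.13462845] -139.83895520379036 -56.14852474346253
```

Top view: the pack faces sit 12 mm apart, stepping left to right as thin, mid, thick. So the middle bay holds the 36 mm pack and needs 3 plates. I'll go above the far rack slot with the jaws across the tab.

```bash
cat > go.py <<'E'
import sys
from h import *; from bay import *
from scipy.spatial.transform import Rotation as R
ry=np.radians(12.1); rx=np.array([np.cos(ry),np.sin(ry),0]); ryv=np.array([-np.sin(ry),np.cos(ry),0])
rc=np.array([.5265,.1377,0])
OFF=.005
def orient(yv,zv): return R.from_matrix(np.c_[np.cross(yv,zv),yv,zv])
def rack(k,h): # slot k (-2..2), tcp world z=h
    return rc+rx*(.026*k+OFF)+ez*h, orient(ryv,-ez)
BO=cen+bX*(-.0112)+bZ*.0383+ey*(-.0003)
def bay(x,h): # plate centre x, tcp height along bZ
    return BO+bX*(x+OFF)+bZ*h, orient(ey,-bZ)
def rep(T):
    p,q=T; o=monitor.observe(); r=R.from_quat(o['orientation'])
    print('t %.2f'%o['t'],'pos',np.round(o['eef_pos'],4),'tgt',np.round(p,4),'F',np.round(o['ft_force'],1),'gap %.3f'%o['finger_gap'],'j',np.round(o['joints'],2))
    print('shift rows',np.round((p-o['eef_pos'])/.04,2),'turn rows',np.round(np.degrees((q*r.inv()).as_rotvec())/8,2))
if __name__=='__main__': rep(eval(sys.argv[1]))
E
python3 go.py 'rack(2,.22)'; python3 go.py 'bay(.0435,.22)'; python3 go.py 'bay(.0435,.089)'
```

```text
t 0.15 pos [0.2805 0.5581 0.2307] tgt [0.5822 0.1496 0.22  ] F [-0.4  0.6  0.8] gap 0.998 j [ 1.1   0.35  1.63  0.    1.16 -0.  ]
shift rows [  7.54 -10.21  -0.27] turn rows [ 0.01 -0.    4.85]
t 0.15 pos [0.2805 0.5581 0.2307] tgt [ 0.4994 -0.1555  0.233 ] F [-0.4  0.6  0.8] gap 0.998 j [ 1.1   0.35  1.63  0.    1.16 -0.  ]
shift rows [  5.47 -17.84   0.06] turn rows [-1.21 -4.23  2.56]
t 0.15 pos [0.2805 0.5581 0.2307] tgt [ 0.5742 -0.1627  0.1257] F [-0.4  0.6  0.8] gap 0.998 j [ 1.1   0.35  1.63  0.    1.16 -0.  ]
shift rows [  7.34 -18.02  -2.63] turn rows [-1.21 -4.23  2.56]
```

```bash
python3 -m handwheel '[[1,0.7,-0.95,0,0,0,0.6],[1,0.7,-0.95,0,0,0,0.6],[1,0.7,-0.95,0,0,0,0.6],[1,0.7,-0.95,0,0,0,0.6],[1,0.7,-0.95,0,0,0,0.6],[1,0.7,-0.95,0,0,0,0.6],[1,0.7,-0.95,0,0,0,0.6],[1,0.7,-0.95,0,0,0,0.6]]'; python3 go.py 'rack(2,.22)'
```

```text
t: 1.15
eef_pos: [0.5076, 0.2463, 0.229]
orientation: [-0.116, 0.993, -0.001, -0.001]
ft_force: [1.3, 0.7, 0.8]
finger_gap: 1.001
t 1.15 pos [0.5076 0.2463 0.229 ] tgt [0.5822 0.1496 0.22  ] F [1.3 0.7 0.8] gap 1.001 j [ 0.45  0.26  1.77 -0.    1.11 -1.35]
shift rows [ 1.87 -2.42 -0.22] turn rows [ 0.02 -0.01 -0.15]
```

```bash
python3 -m handwheel '[[0.8,0.65,-0.8,-0.1,0,0,-0.05],[0.8,0.65,-0.8,-0.1,0,0,-0.05],[0.8,0.5,-0.7,0,0,0,0],[0.8,0,0,0,0,0,0]]'; python3 go.py 'rack(2,.22)'; python3 -c "
from h import *
d=cap('wrist');save(d,'w1.png')"
```

```text
t: 1.65
eef_pos: [0.5828, 0.1481, 0.2199]
orientation: [-0.107, 0.994, -0.001, -0.001]
ft_force: [0.3, -0.1, -0.5]
finger_gap: 0.798
t 1.65 pos [0.5828 0.1481 0.2199] tgt [0.5822 0.1496 0.22  ] F [ 0.3 -0.1 -0.5] gap 0.798 j [ 0.25  0.33  1.7  -0.    1.12 -1.54]
shift rows [-0.01  0.04  0.  ] turn rows [ 0.02 -0.01 -0.03]
```

View pics/w1.png

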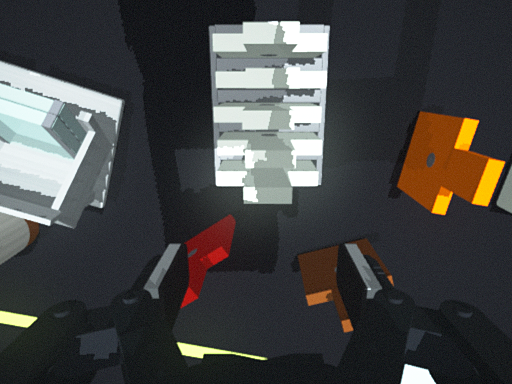

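The wrist picture shows the rack with its five white plates. The far-slot plate's tab is at about (268,190). The red (208,260), brown (345,285) and orange (445,165) plates stand outside the rack, so they are not meant. I'll measure the tabs.

```bash
python3 - <<'E'
from h import *; from go import *
d=dict(np.load('last_wrist.npz')); P=cloud(d); im=d['image'].astype(int); ok=d['z_map']>0
D=P-rc; a=D@rx*1000; b=D@ryv*1000; z=P[...,2]*1000
m=ok&(z>133)&(z<152)&(abs(a)<75)&(abs(b)<40)&(im.max(-1)-im.min(-1)<50)
for k in range(-2,3):
    n=m&(abs(a-26*k)<13)
    if n.sum()>5: print(k,n.sum(),'a',np.percentile(a[n],[3,50,97]).round(1),'b',np.percentile(b[n],[3,97]).round(1),'z',np.median(z[n]).round(1))
E
```

```text
-2 1342 a [-56.3 -50.3 -44.4] b [-12.2  20. ] z 142.0
-1 1071 a [-30.4 -25.  -19.1] b [-10.7  21.3] z 142.0
0 1036 a [-4.4  1.   7.3] b [-13.5  18.5] z 142.0
1 985 a [21.4 26.7 33. ] b [-11.2  20.6] z 141.9
2 955 a [47.4 52.  59.1] b [-12.9  19. ] z 141.9
```

```bash
sed -i 's/rc+rx\*(.026\*k+OFF)+ez\*h/rc+rx*(.001+.026*k+OFF)+ryv*{2:.002,1:.0035,0:.0015}[k]+ez*h/' go.py; python3 go.py 'rack(2,.101)'
```

```text
t 1.70 pos [0.582  0.149  0.2198] tgt [0.5828 0.1518 0.101 ] F [-0.1  1.  -0.1] gap 0.797 j [ 0.25  0.33  1.7  -0.    1.12 -1.54]
shift rows [ 0.02  0.07 -2.97] turn rows [ 0.02 -0.02 -0.03]
```

```bash
python3 -m handwheel '[[0.8,0.01,0.05,-0.8,0,0,0],[0.8,0.01,0.02,-0.8,0,0,0],[0.8,0,0,-0.8,0,0,0],[0.8,0,0,-0.55,0,0,0],[0.8,0,0,0,0,0,0]]'; python3 go.py 'rack(2,.101)'
```

```text
t: 2.33
eef_pos: [0.5794, 0.1566, 0.0992]
orientation: [-0.109, 0.994, -0.0, -0.001]
ft_force: [0.4, -0.6, 0.6]
finger_gap: 0.8
t 2.33 pos [0.5794 0.1566 0.0992] tgt [0.5828 0.1518 0.101 ] F [ 0.4 -0.6  0.6] gap 0.800 j [ 0.26  0.47  1.79 -0.    0.89 -1.53]
shift rows [ 0.08 -0.12  0.04] turn rows [ 0.01 -0.02 -0.05]
```

```bash
python3 -m handwheel '[[0.8,0.08,-0.12,0.04,0,0,-0.03],[0.8,0,0,0,0,0,0]]'; python3 go.py 'rack(2,.101)';python3 -c "
from h import *
d=cap('wrist');save(d,'w2.png')"
```

```text
t: 2.58
eef_pos: [0.5834, 0.1527, 0.1029]
orientation: [-0.107, 0.994, -0.0, -0.0]
ft_force: [0.2, 0.2, -0.2]
finger_gap: 0.797
t 2.58 pos [0.5834 0.1527 0.1029] tgt [0.5828 0.1518 0.101 ] F [ 0.2  0.2 -0.2] gap 0.797 j [ 0.25  0.47  1.78 -0.    0.89 -1.53]
shift rows [-0.02 -0.02 -0.05] turn rows [ 0.   -0.01 -0.03]
```

View pics/w2.png

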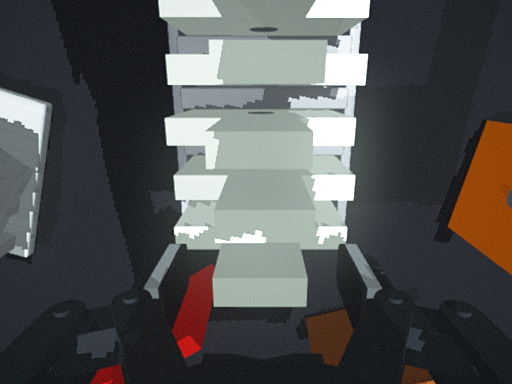

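```bash
python3 -m handwheel '[[0.2,0,0,-0.04,0,0,0],[0.2,0,0,0,0,0,0],[0.2,0,0,0,0,0,0],[0.2,0,0,0,0,0,0]]'; python3 go.py 'rack(2,.101)'
```

```text
t: 3.12
eef_pos: [0.584, 0.1529, 0.1025]
orientation: [-0.107, 0.994, 0.0, 0.001]
ft_force: [-0.3, 1.0, -1.4]
finger_gap: 0.389
t 3.12 pos [0.584  0.1529 0.1025] tgt [0.5828 0.1518 0.101 ] F [-0.3  1.  -1.4] gap 0.389 j [ 0.25  0.47  1.78  0.    0.89 -1.53]
shift rows [-0.03 -0.03 -0.04] turn rows [-0.    0.01 -0.03]
```

```bash
python3 -m handwheel '[[0.2,0,0,0.4,0,0,0],[0.2,0,0,0.9,0,0,0],[0.2,0,0,0.95,0,0,0],[0.2,0,0,0.95,0,0,0],[0.2,-0.2,-0.7,0.6,0,0,0],[0.2,-0.3,-0.95,0,0,0,0]]'; python3 go.py 'bay(.0475,.2)'
```

```text
t: 3.88
eef_pos: [0.5642, 0.0874, 0.2644]
orientation: [-0.109, 0.994, 0.0, 0.003]
ft_force: [0.0, -0.3, -2.1]
finger_gap: 0.387
t 3.88 pos [0.5642 0.0874 0.2644] tgt [ 0.5141 -0.1569  0.2189] F [ 0.  -0.3 -2.1] gap 0.387 j [ 0.15  0.24  1.72  0.    1.18 -1.64]
shift rows [-1.25 -6.11 -1.14] turn rows [ 0.27 -4.35 -2.18]
```

```bash
python3 -m handwheel '[[0.2,-0.2,-0.8,0,0.05,-0.7,-0.35],[0.2,-0.2,-0.9,0,0.05,-0.8,-0.4],[0.2,-0.2,-0.9,0,0.05,-0.8,-0.4],[0.2,-0.2,-0.9,0,0.05,-0.8,-0.4],[0.2,-0.2,-0.9,0,0.05,-0.8,-0.4],[0.2,-0.2,-0.9,0,0,-0.4,-0.2],[0.2,0,-0.7,0,0,0,0],[0.2,0,0,0,0,0,0]]'; python3 go.py 'bay(.0475,.2)'
```

```text
t: 4.88
eef_pos: [0.5125, -0.1607, 0.2738]
orientation: [0.048, 0.949, -0.018, 0.311]
ft_force: [0.1, 0.4, -1.7]
finger_gap: 0.391
t 4.88 pos [ 0.5125 -0.1607  0.2738] tgt [ 0.5141 -0.1569  0.2189] F [ 0.1  0.4 -1.7] gap 0.391 j [-0.42 -0.09  2.21  0.44  0.45 -2.24]
shift rows [ 0.04  0.1  -1.37] turn rows [0.05 0.15 0.05]
```

```bash
python3 -m handwheel '[[0.2,0.02,0.05,-0.5,0.05,0.15,0.05],[0.2,0.02,0.05,-0.5,0,0,0],[0.2,0,0,-0.37,0,0,0],[0.2,0,0,0,0,0,0]]'; python3 go.py 'bay(.0475,.2)'; python3 -c "
from h import *
for n in('top','scene','wrist'):
    d=cap(n);save(d,n+'3.png')
    if n!='wrist':
        c=d['image'][115:275,125:325] if n=='scene' else d['image'][120:240,230:390]
        cv2.imwrite('pics/%s3c.png'%n,cv2.cvtColor(cv2.resize(c,None,fx=4 if n=='top' else 3.7,fy=4 if n=='top' else 3.7,interpolation=cv2.INTER_CUBIC),cv2.COLOR_RGB2BGR))"
```

```text
t: 5.38
eef_pos: [0.5137, -0.1529, 0.2152]
orientation: [0.044, 0.953, -0.012, 0.298]
ft_force: [0.3, 0.5, -1.2]
finger_gap: 0.395
t 5.38 pos [ 0.5137 -0.1529  0.2152] tgt [ 0.5141 -0.1569  0.2189] F [ 0.3  0.5 -1.2] gap 0.395 j [-0.41  0.02  2.26  0.58  0.33 -2.38]
shift rows [ 0.01 -0.1   0.09] turn rows [-0.02 -0.04 -0.04]
```

View pics/scene3c.png

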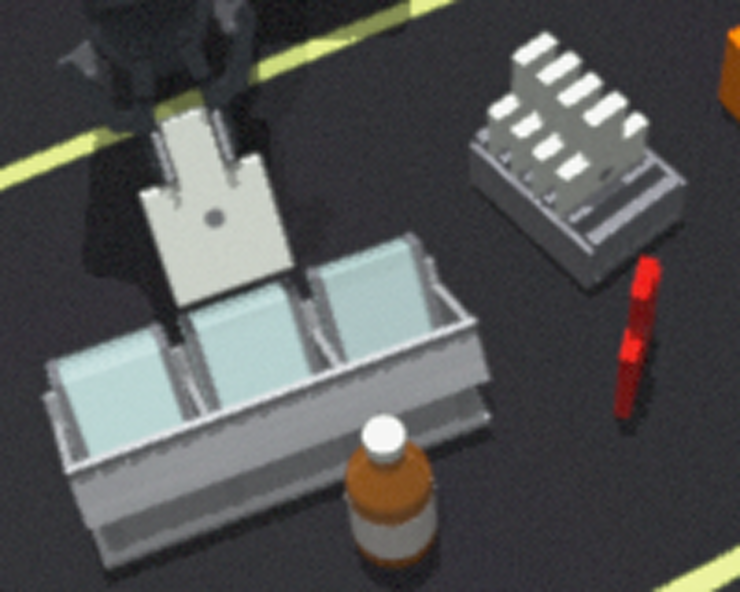

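View pics/wrist3.png

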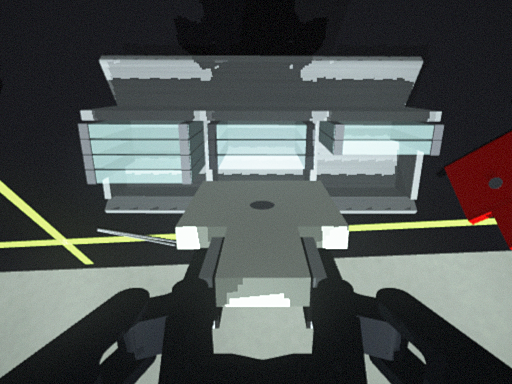

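The scene crop shows the held plate (215,220 in the crop) just above the middle pack, with one slot empty in the rack. I'll measure it relative to the pack face.

```bash
cat > meas.py <<'E'
from go import *
import sys
# held plate relative to pack, in bay frame (mm), scene camera
def run(n='scene',zmin=None):
    d=cap(n)
    P=cloud(d); ok=d['z_map']>0
    D=P-BO; x=D@bX*1000; y=D@ey*1000; z=D@bZ*1000
    o=monitor.observe(); q=(o['eef_pos']-BO); tx,ty,tz=[q@v*1000 for v in(bX,ey,bZ)]
    r=R.from_quat(o['orientation']).as_matrix()
    print('tcp bay',np.round([tx,ty,tz],1),'tool z in bay',np.round([r[:,2]@v for v in(bX,ey,bZ)],3),'tooly',np.round([r[:,1]@v for v in(bX,ey,bZ)],3))
    im=d['image'].astype(int); wh=(im.max(-1)-im.min(-1)<25)&(im.min(-1)>110)
    f=ok&wh&(abs(y-ty)<38)&(abs(x-(tx-5+6))<9)&(z>max(tz-85,50))&(z<tz-12)
    for it in range(2):
        A=np.c_[np.ones(f.sum()),y[f]-ty,z[f]-(tz-90)]; co=np.linalg.lstsq(A,x[f],rcond=None)[0]
        ff=np.zeros_like(f); ff[f]=abs(A@co-x[f])<3; f=ff
    print(n,'n',f.sum(),'far face at foot x %.1f'%co[0],'slopes',np.round(co[1:],3))
    g=ok&wh&(abs(x-(tx+1))<9)&(z>max(tz-88,60))&(z<tz-15)
    print('plate y pct',np.percentile(y[g],[1,99]).round(1),'foot z',np.percentile(z[g],1).round(1))
    return d
if __name__=='__main__': run()
E
python3 meas.py
```

```text
tcp bay [ 52.4   2.7 198.9] tool z in bay [-0.001  0.003 -1.   ] tooly [-0.003  1.     0.003]
scene n 656 far face at foot x 51.4 slopes [-0.007 -0.004]
plate y pct [-41. 791.] foot z 112.2
```

```bash
python3 -m handwheel '[[0.2,0.1,-0.08,-0.15,0,0,0],[0.2,0.2,-0.02,-0.3,0,0,0],[0.2,0,0,0,0,0,0]]'; python3 meas.py
```

```text
t: 5.95
eef_pos: [0.5286, -0.159, 0.2009]
orientation: [0.044, 0.952, -0.014, 0.302]
ft_force: [0.2, -0.1, -1.0]
finger_gap: 0.39
tcp bay [ 54.4  -0.7 177.2] tool z in bay [ 0.003  0.002 -1.   ] tooly [-0.004  1.     0.002]
scene n 644 far face at foot x 53.7 slopes [-0.012 -0.004]
plate y pct [-45.   37.9] foot z 90.3
```

```bash
cat > ym.py <<'E'
from go import *
def edges(n):
    d=dict(np.load('last_%s.npz'%n)); P=cloud(d); ok=d['z_map']>0
    o=monitor.observe(); q=o['eef_pos']-BO; tx,ty,tz=[q@v*1000 for v in(bX,ey,bZ)]
    D=P-BO; x=D@bX*1000; y=D@ey*1000; z=D@bZ*1000
    im=d['image'].astype(int)
    for nm,zl,zh,yy in(('plate',tz-70,tz-15,60),('tab',tz+5,tz+35,60)):
        g=ok&(abs(x-tx)<12)&(z>zl)&(z<zh)&(abs(y)<yy)&(im.min(-1)>90)
        lo=[];hi=[]
        for r in range(g.shape[0]):
            c=y[r][g[r]]
            if len(c)>5: lo.append(c.min());hi.append(c.max())
        print(n,nm,len(lo),np.median(lo) if lo else 0,np.median(hi) if hi else 0)
    # pack reference
    g=ok&(abs(x-36)<4)&(z>50)&(z<82)&(abs(y)<47)
    print('pack',np.percentile(y[g],[1,99]))
edges('scene')
E
python3 ym.py
python3 -c "
from h import *
d=cap('wrist');save(d,'w4.png')
d=cap('top');c=d['image'][120:240,230:390]
cv2.imwrite('pics/t4c.png',cv2.cvtColor(cv2.resize(c,None,fx=4,fy=4),cv2.COLOR_RGB2BGR))"
```

```text
scene plate 27 -44.06184673925603 36.85953921159991
scene tab 13 -23.227645370904458 20.63779953376134
pack [-40.90383947  41.7670325 ]
```

View pics/w4.png

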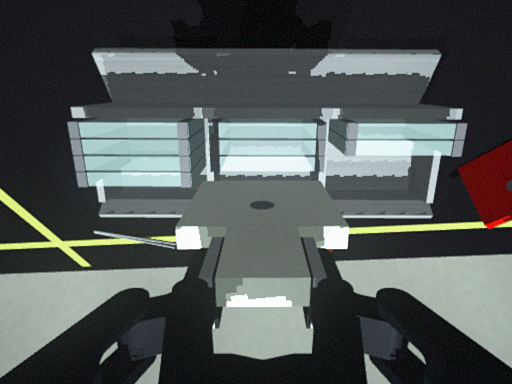

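View pics/t4c.png

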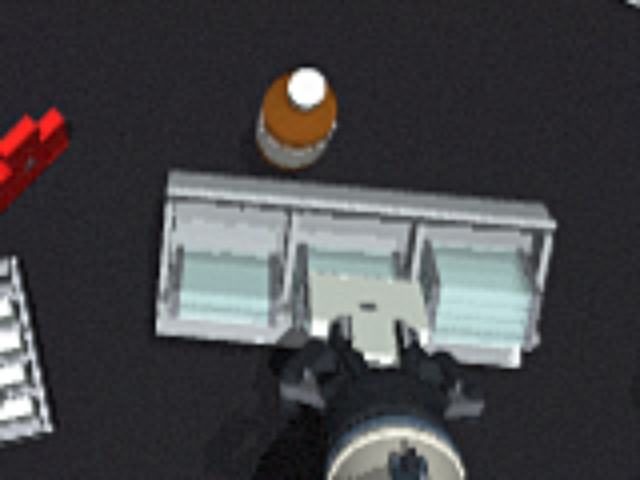

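```bash
python3 -m handwheel '[[0.2,-0.03,0.1,-0.02,0,0,0],[0.2,0,0,0,0,0,0]]'; python3 meas.py; python3 ym.py
```

```text
t: 6.35
eef_pos: [0.527, -0.1548, 0.2016]
orientation: [0.044, 0.952, -0.014, 0.302]
ft_force: [-0.0, 0.2, -0.7]
finger_gap: 0.387
tcp bay [ 53.2   3.1 178.5] tool z in bay [ 0.005  0.002 -1.   ] tooly [-0.005  1.     0.001]
scene n 653 far face at foot x 52.8 slopes [-0.006 -0.005]
plate y pct [-40.9  41.8] foot z 91.5
scene plate 27 -40.093940125437115 40.68530563276378
scene tab 14 -20.126652882329473 23.20290905500324
pack [-41.09623147  41.36596346]
```

```bash
python3 -m handwheel '[[0.2,0.25,-0.02,-0.4,0,0,0],[0.2,0.25,-0.02,-0.4,0,0,0],[0.2,0,0,0,0,0,0]]'; python3 meas.py; python3 ym.py
```

```text
t: 6.78
eef_pos: [0.5481, -0.1569, 0.1703]
orientation: [0.044, 0.952, -0.015, 0.304]
ft_force: [-0.2, 1.0, -1.1]
finger_gap: 0.394
tcp bay [ 52.7   3.2 141.2] tool z in bay [ 0.008  0.001 -1.   ] tooly [-0.005  1.     0.   ]
scene n 615 far face at foot x 51.9 slopes [-0.02   0.002]
plate y pct [-137.3   41.4] foot z 60.9
scene plate 27 -40.278216760749636 40.70556241198456
scene tab 13 -20.57076912352391 23.323981499929598
pack [-42.01211539 -41.78981493]
```

```bash
python3 -m handwheel '[[0.2,0.22,-0.02,-0.35,0,-0.04,0],[0.2,0.22,-0.02,-0.35,0,0,0],[0.2,0,0,0,0,0,0]]'; python3 meas.py
```

```text
t: 7.2
eef_pos: [0.5664, -0.1589, 0.1451]
orientation: [0.044, 0.95, -0.015, 0.308]
ft_force: [0.5, 0.4, -0.7]
finger_gap: 0.384
tcp bay [ 53.3   3.  110. ] tool z in bay [ 0.017  0.    -1.   ] tooly [-0.008  1.     0.   ]
scene n 396 far face at foot x 53.2 slopes [-0.001 -0.001]
plate y pct [-138.1   41.3] foot z 60.1
```

```bash
python3 -m handwheel '[[0.2,0.13,-0.01,-0.22,0,0.12,0],[0.2,0.06,0,-0.1,0,0,0],[0.2,0,0,0,0,0,0]]'; python3 meas.py;python3 -m handwheel '[[0.2,0.04,0,-0.06,0,0,0],[0.2,0,0,0,0,0,0]]'; python3 meas.py
```

```text
t: 7.62
eef_pos: [0.574, -0.1595, 0.1359]
orientation: [0.036, 0.952, -0.019, 0.302]
ft_force: [-0.1, 0.2, -1.6]
finger_gap: 0.389
tcp bay [54.1  3.1 97.8] tool z in bay [ 0.004 -0.001 -1.   ] tooly [-0.022  1.    -0.002]
scene n 285 far face at foot x 53.9 slopes [-0.012 -0.004]
plate y pct [-138.3   41.2] foot z 60.2
t: 7.92
eef_pos: [0.5759, -0.1596, 0.135]
orientation: [0.035, 0.952, -0.019, 0.302]
ft_force: [0.8, 0.5, -1.7]
finger_gap: 0.39
tcp bay [54.9  3.2 95.9] tool z in bay [ 0.005 -0.002 -1.   ] tooly [-0.024  1.    -0.002]
scene n 267 far face at foot x 52.8 slopes [-0.031  0.025]
plate y pct [-138.2   41.1] foot z 60.3
```

```bash
python3 -m handwheel '[[0.2,-0.02,0,-0.08,0.09,-0.01,-0.13],[0.2,0,0,0,0,0,0]]'; python3 meas.py;python3 -m handwheel '[[0.2,0,0,-0.05,0,0,0],[0.2,0,0,0,0,0,0]]'; python3 meas.py
```

```text
t: 8.22
eef_pos: [0.5752, -0.1595, 0.1326]
orientation: [0.046, 0.952, -0.016, 0.302]
ft_force: [-0.3, -0.6, -1.9]
finger_gap: 0.388
tcp bay [53.1  3.2 94.3] tool z in bay [ 0.003 -0.002 -1.   ] tooly [-0.001  1.    -0.002]
scene n 270 far face at foot x 52.0 slopes [-0.001  0.008]
plate y pct [-138.    41.6] foot z 60.3
t: 8.52
eef_pos: [0.5755, -0.1595, 0.1313]
orientation: [0.046, 0.952, -0.016, 0.301]
ft_force: [-1.1, -0.0, -2.2]
finger_gap: 0.389
tcp bay [52.5  3.3 93.1] tool z in bay [ 0.001 -0.002 -1.   ] tooly [-0.001  1.    -0.002]
scene n 234 far face at foot x 49.8 slopes [0.007 0.031]
plate y pct [-138.2   41.9] foot z 60.1
```

```bash
for i in 1 2; do python3 -m handwheel '[[0.2,0.01,0,-0.05,0,0,0],[0.2,0,0,0,0,0,0]]'|grep -E 'force|pos'; done; python3 meas.py
```

```text
eef_pos: [0.5762, -0.1594, 0.1301]
ft_force: [-1.3, -0.7, -1.0]
eef_pos: [0.5769, -0.1594, 0.1288]
ft_force: [-0.5, -0.3, -1.3]
tcp bay [52.2  3.6 90.2] tool z in bay [-0.002 -0.003 -1.   ] tooly [-0.001  1.    -0.003]
scene n 225 far face at foot x 49.0 slopes [0.003 0.032]
plate y pct [-138.1   41.6] foot z 60.2
```

```bash
for i in 1 2; do python3 -m handwheel '[[0.2,0.03,0,-0.04,0,0,0],[0.2,0,0,0,0,0,0]]'|grep -E 'force|pos'; done; python3 go.py 'bay(.0475,.0905)'
```

```text
eef_pos: [0.5778, -0.1594, 0.1282]
ft_force: [-2.7, 1.4, 2.0]
eef_pos: [0.5783, -0.16, 0.1285]
ft_force: [0.3, 0.7, -2.2]
t 9.62 pos [ 0.5783 -0.16    0.1285] tgt [ 0.5766 -0.1629  0.1292] F [ 0.3  0.7 -2.2] gap 0.389 j [-0.35  0.28  2.22  1.24  0.15 -3.02]
shift rows [-0.04 -0.07  0.02] turn rows [ 0.03 -0.01  0.02]
```

```bash
python3 meas.py; python3 -c "
from h import *
print(monitor.observe()['joints'])
for n in('top','scene'):
    d=cap(n)
    c=d['image'][115:275,125:325] if n=='scene' else d['image'][120:240,230:390]
    cv2.imwrite('pics/%s5c.png'%n,cv2.cvtColor(cv2.resize(c,None,fx=3.7,fy=3.7,interpolation=cv2.INTER_CUBIC),cv2.COLOR_RGB2BGR))"
```

```text
tcp bay [53.4  2.9 89. ] tool z in bay [-0.001 -0.006 -1.   ] tooly [-0.     1.    -0.006]
scene n 225 far face at foot x 52.2 slopes [0.005 0.   ]
plate y pct [-138.1   41.1] foot z 60.4
[-0.35234514  0.28131667  2.21596753  1.23803391  0.14811654 -3.01657092]
```

View pics/scene5c.png

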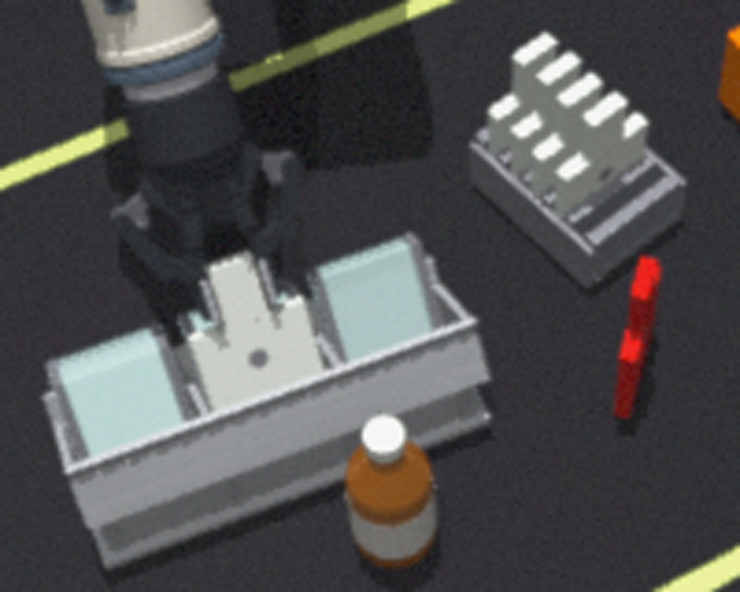

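```bash
cat > sh.py <<'E'
from go import *
for n in('scene','top'):
    d=dict(np.load('last_%s.npz'%n)); P=cloud(d); ok=d['z_map']>0
    D=P-BO; x=D@bX*1000; y=D@ey*1000; z=D@bZ*1000
    im=d['image'].astype(int); wh=(im.max(-1)-im.min(-1)<25)&(im.min(-1)>110)
    g=ok&wh&(abs(y)>22)&(abs(y)<40)&(x>38)&(x<74)&(z>30)&(z<110)
    print(n,'shoulder z pct',np.percentile(z[g],[80,90,95,99]).round(1))
    g=ok&(abs(y)<40)&(abs(y)>22)&(x>4)&(x<30)&(z>70)&(z<95); print(' pack top',np.median(z[g]),g.sum())
    g=ok&(abs(y-98)<40)&(x>2)&(x<20)&(z>70)&(z<95); print(' L pack top',np.median(z[g]),g.sum())
E
python3 sh.py; python3 -m handwheel '[[0.2,0.03,0,-0.045,0,0,0],[0.2,0.02,0,-0.03,0,0,0]]';python3 meas.py; python3 sh.py
```

```text
scene shoulder z pct [77.3 81.7 83.2 97.9]
 pack top 82.1605619065769 24
 L pack top 82.23489180604173 67
top shoulder z pct [82.9 86.5 88.3 89.9]
 pack top 85.77728916183403 4
 L pack top 85.82728916945969 126
t: 10.02
eef_pos: [0.5801, -0.1607, 0.129]
orientation: [0.047, 0.952, -0.018, 0.301]
ft_force: [-18.8, 0.5, 21.7]
finger_gap: 0.388
tcp bay [54.9  2.6 88.5] tool z in bay [ 0.001 -0.007 -1.   ] tooly [-0.     1.    -0.007]
scene n 208 far face at foot x 52.8 slopes [-0.     0.009]
plate y pct [-138.1   40.9] foot z 60.1
scene shoulder z pct [ 78.7  81.8  83.3 100.9]
 pack top 82.84468630851185 23
 L pack top 82.01755012281495 75
top shoulder z pct [82.9 86.5 88.3 89.9]
 pack top 85.77728916183403 4
 L pack top 85.82728916945969 126
```

```bash
python3 -m handwheel '[[0.2,-0.05,0,-0.015,0,0,0],[0.2,-0.05,0,-0.03,0,0,0],[0.2,0,0,0,0,0,0]]';python3 meas.py;  python3 -c "
from h import *
print(monitor.observe()['joints'])"
```

```text
t: 10.45
eef_pos: [0.5766, -0.1606, 0.1285]
orientation: [0.047, 0.953, -0.018, 0.299]
ft_force: [-0.2, 0.2, -1.1]
finger_gap: 0.389
tcp bay [51.9  2.3 90.1] tool z in bay [-0.002 -0.008 -1.   ] tooly [ 0.     1.    -0.008]
scene n 208 far face at foot x 49.2 slopes [-0.004  0.024]
plate y pct [-138.6   40.9] foot z 60.1
[-0.35302559  0.27909612  2.2191056   1.23758472  0.14618502 -3.01653525]
```

```bash
python3 -m handwheel '[[0.2,0.015,0,-0.04,0,0,0],[0.2,0,0,-0.02,0,0,0]]';python3 meas.py
```

```text
t: 10.75
eef_pos: [0.5777, -0.1607, 0.1274]
orientation: [0.047, 0.953, -0.018, 0.299]
ft_force: [-15.2, 0.2, 20.0]
finger_gap: 0.387
tcp bay [52.2  2.3 88.6] tool z in bay [-0.003 -0.008 -1.   ] tooly [ 0.     1.    -0.008]
scene n 208 far face at foot x 49.5 slopes [-0.013  0.02 ]
plate y pct [-138.9   40. ] foot z 60.2
```

```bash
python3 -m handwheel '[[0.55,0,0,0,0,0,0],[0.55,0,0,0,0,0,0],[0.55,-0.15,0.01,0.2,0,0,0],[0.55,-0.3,0.03,0.45,0,0,0],[0.55,-0.4,0.04,0.6,0,0,0],[0.55,-0.4,0.04,0.6,0,0,0],[0.55,0,0,0,0,0,0]]'; python3 -c "
from h import *
print(monitor.observe()['joints'])
for n in('top','scene'):
    d=cap(n)
    c=d['image'][115:275,125:325] if n=='scene' else d['image'][120:240,230:390]
    cv2.imwrite('pics/%s6c.png'%n,cv2.cvtColor(cv2.resize(c,None,fx=3.7,fy=3.7,interpolation=cv2.INTER_CUBIC),cv2.COLOR_RGB2BGR))"; python3 sh.py
```

```text
t: 11.68
eef_pos: [0.5273, -0.1561, 0.2027]
orientation: [0.047, 0.953, -0.019, 0.298]
ft_force: [0.7, -0.5, 0.2]
finger_gap: 0.547
[-0.38719278  0.05982771  2.25220104  0.58221406  0.28544263 -2.37454641]
scene shoulder z pct [75.6 81.2 82.1 83.4]
 pack top 82.2259424806357 51
 L pack top 82.26330265539256 69
top shoulder z pct [85.1 86.6 87.4 89.9]
 pack top 85.5522133408541 87
 L pack top 85.65186534983891 133
```

View pics/scene6c.png

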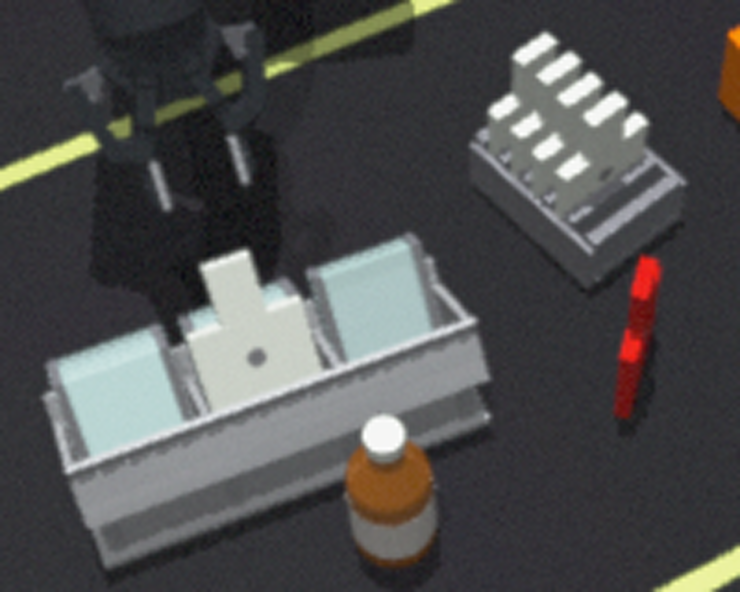

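```bash
cat > seat.py <<'E'
from go import *
d=cap('scene')
P=cloud(d); ok=d['z_map']>0
D=P-BO; x=D@bX*1000; y=D@ey*1000; z=D@bZ*1000
im=d['image'].astype(int); wh=(im.max(-1)-im.min(-1)<25)&(im.min(-1)>110)
for nm,f in (('face',(abs(y)<38)&(z>50)&(z<80)&(x>40)&(x<82)),('tab',(abs(y)<16)&(z>90)&(z<126)&(x>40)&(x<82))):
    f=f&ok&wh
    x0=np.percentile(x[f],80); f=f&(abs(x-x0)<6)
    A=np.c_[np.ones(f.sum()),y[f],z[f]]; co=np.linalg.lstsq(A,x[f],rcond=None)[0]
    print(nm,f.sum(),'x at z=0/85: %.1f %.1f'%(co[0],co[0]+85*co[2]),'yslope %.3f'%co[1],'median x %.1f'%np.median(x[f]))
E
sed -i 's/orient(ryv,-ez)/orient(-ryv,-ez)/; s/orient(ey,-bZ)/orient(-ey,-bZ)/' go.py
python3 seat.py; python3 ym.py|tail -1; python3 go.py 'rack(1,.24)'
```

```text
face 288 x at z=0/85: 47.6 50.4 yslope -0.003 median x 49.7
tab 168 x at z=0/85: 51.9 49.8 yslope -0.007 median x 49.4
pack [-40.21984159  42.17526452]
t 11.82 pos [ 0.5273 -0.1558  0.2006] tgt [0.5571 0.1478 0.24  ] F [-0.4  0.4  0.1] gap 0.551 j [-0.39  0.06  2.25  0.59  0.28 -2.38]
shift rows [0.74 7.59 0.99] turn rows [  6.12   0.28 -19.43]
```

```bash
python3 -m handwheel '[[0.8,0,0.4,0.8,0.05,0.9,0],[0.8,0,0.9,0.6,0.05,0.9,0],[0.8,0.1,0.9,0,0.05,0.9,0],[0.8,0.1,0.9,0,0.05,0.9,0],[0.8,0.1,0.9,0,0,0.8,0],[0.8,0.1,0.9,0,0,0,-1],[0.8,0.1,0.9,0,0,0,-1],[0.8,0.1,0.9,0,0,0,-1]]'; python3 go.py 'rack(1,.24)'
```

```text
t: 12.82
eef_pos: [0.5564, 0.1213, 0.2307]
orientation: [0.254, 0.967, -0.006, 0.011]
ft_force: [0.6, 0.6, -0.2]
finger_gap: 0.802
t 12.82 pos [0.5564 0.1213 0.2307] tgt [0.5571 0.1478 0.24  ] F [ 0.6  0.6 -0.2] gap 0.802 j [ 0.22  0.26  1.76 -0.02  1.1  -0.82]
shift rows [0.02 0.66 0.23] turn rows [  0.21  -0.09 -17.31]
```

```bash
python3 -m handwheel '[[0.8,0,0.3,0.1,0,0,-1],[0.8,0,0.3,0.1,0,0,-1],[0.8,0,0,0,0,0,-1],[0.8,0,0,0,0,0,-1],[0.8,0,0,0,0,0,-1],[0.8,0,0,0,0,0,-1],[0.8,0,0,0,0,0,-1],[0.8,0,0,0,0,0,-1]]'; python3 go.py 'rack(1,.24)'
python3 -m handwheel '[[0.8,0,0,0,0,0,-1],[0.8,0,0,0,0,0,-1],[0.8,0,0,0,0,0,-1],[0.8,0,0,0,0,0,-1],[0.8,0,0,0,0,0,-1],[0.8,0,0,0,0,0,-0.5]]'; python3 go.py 'rack(1,.24)'
```

```text
t: 13.82
eef_pos: [0.5553, 0.157, 0.2235]
orientation: [0.736, 0.677, -0.01, -0.006]
ft_force: [0.0, 0.3, -0.0]
finger_gap: 0.799
t 13.82 pos [0.5553 0.157  0.2235] tgt [0.5571 0.1478 0.24  ] F [ 0.   0.3 -0. ] gap 0.799 j [0.27 0.3  1.73 0.   1.14 0.35]
shift rows [ 0.04 -0.23  0.41] turn rows [-0.07 -0.16 -9.15]
t: 14.58
eef_pos: [0.5543, 0.1623, 0.2122]
orientation: [0.939, 0.343, -0.011, -0.017]
ft_force: [0.1, -0.8, 0.4]
finger_gap: 0.798
t 14.57 pos [0.5543 0.1623 0.2122] tgt [0.5571 0.1478 0.24  ] F [ 0.1 -0.8  0.4] gap 0.798 j [0.26 0.31 1.74 0.04 1.12 1.12]
shift rows [ 0.07 -0.36  0.7 ] turn rows [-0.22 -0.18 -3.51]
```

```bash
python3 -m handwheel '[[0.8,0.03,-0.2,0.2,-0.1,-0.1,-0.9],[0.8,0.03,-0.2,0.1,-0.1,-0.1,-0.9],[0.8,0.02,0,0,0,0,-0.9],[0.8,0,0,0,0,0,-0.7],[0.8,0,0,0,0,0,0]]'; python3 go.py 'rack(1,.22)'; python3 -c "
from h import *
d=cap('wrist');save(d,'w7.png')"; python3 - <<'E'
import sys; sys.path.insert(0,'.')
from go import *
d=dict(np.load('last_wrist.npz')); P=cloud(d); im=d['image'].astype(int); ok=d['z_map']>0
D=P-rc; a=D@rx*1000; b=D@ryv*1000; z=P[...,2]*1000
m=ok&(z>133)&(z<152)&(abs(a)<75)&(abs(b)<40)&(im.max(-1)-im.min(-1)<50)
for k in range(-2,3):
    n=m&(abs(a-26*k)<13)
    if n.sum()>5: print(k,n.sum(),'a',np.percentile(a[n],[3,50,97]).round(1),'b',np.percentile(b[n],[3,97]).round(1),'z',np.median(z[n]).round(1))
E
```

```text
t: 15.2
eef_pos: [0.5567, 0.1499, 0.2154]
orientation: [0.994, 0.108, -0.006, -0.004]
ft_force: [0.5, -0.5, 0.0]
finger_gap: 0.801
t 15.20 pos [0.5567 0.1499 0.2154] tgt [0.5571 0.1478 0.22  ] F [ 0.5 -0.5  0. ] gap 0.801 j [0.25 0.3  1.75 0.01 1.1  1.6 ]
shift rows [ 0.01 -0.05  0.11] turn rows [-0.05 -0.09 -0.04]
-2 885 a [-56.3 -47.8 -44.3] b [-12.2  19.4] z 141.6
-1 929 a [-30.5 -22.3 -18.5] b [-11.2  20.6] z 141.7
0 965 a [-4.6  3.3  7.4] b [-13.5  18.2] z 141.7
1 993 a [21.6 28.8 33.3] b [-11.8  20. ] z 141.8
```

View pics/w7.png

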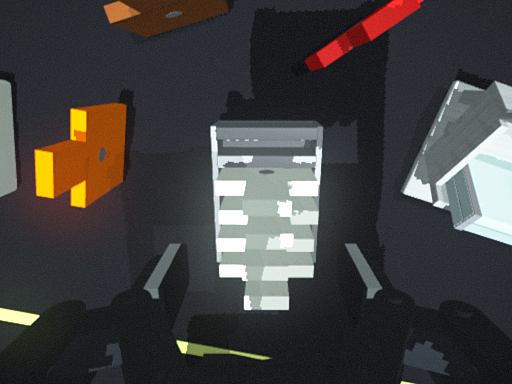

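The wrist view, now turned half round, shows the far slot empty at about (268,135) and four plates left. The next one is the uppermost in the picture, its tab near (267,190).

```bash
sed -i 's/rx\*(.001+/rx*(.0013+/; s/1:.0035,0:.0015/1:.0042,0:.0025/' go.py; python3 -m handwheel '[[0.8,0,-0.05,-0.5,-0.05,-0.09,-0.04],[0.8,0,0,-0.7,0,0,0],[0.8,0,0,0,0,0,0]]'; python3 go.py 'rack(1,.1015)'
```

```text
t: 15.62
eef_pos: [0.5568, 0.1488, 0.1647]
orientation: [0.994, 0.11, -0.001, -0.001]
ft_force: [0.1, 0.0, 0.9]
finger_gap: 0.804
t 15.62 pos [0.5568 0.1488 0.1647] tgt [0.5572 0.1486 0.1015] F [0.1 0.  0.9] gap 0.804 j [0.26 0.35 1.8  0.   0.99 1.61]
shift rows [ 0.01 -0.01 -1.58] turn rows [-0.01 -0.01 -0.07]
```

```bash
python3 -m handwheel '[[0.8,0,0,-0.8,0,0,-0.06],[0.8,0,0,-0.7,0,0,0],[0.8,0,0,0,0,0,0]]'; python3 go.py 'rack(1,.1015)'
```

```text
t: 16.0
eef_pos: [0.5589, 0.1499, 0.1059]
orientation: [0.994, 0.108, 0.001, -0.002]
ft_force: [-1.1, -0.6, -1.0]
finger_gap: 0.802
t 16.00 pos [0.5589 0.1499 0.1059] tgt [0.5572 0.1486 0.1015] F [-1.1 -0.6 -1. ] gap 0.802 j [0.26 0.43 1.84 0.   0.87 1.61]
shift rows [-0.04 -0.03 -0.11] turn rows [-0.02  0.01 -0.04]
```

```bash
python3 -m handwheel '[[0.8,-0.04,-0.03,-0.1,0,0,-0.03],[0.2,0,0,0,0,0,0],[0.2,0,0,0,0,0,0],[0.2,0,0,0,0,0,0],[0.2,0,0,0,0,0,0]]'; python3 go.py 'rack(1,.1015)'
```

```text
t: 16.62
eef_pos: [0.5598, 0.1495, 0.106]
orientation: [0.994, 0.106, 0.004, -0.002]
ft_force: [-0.1, -0.8, -1.1]
finger_gap: 0.391
t 16.62 pos [0.5598 0.1495 0.106 ] tgt [0.5572 0.1486 0.1015] F [-0.1 -0.8 -1.1] gap 0.391 j [0.26 0.43 1.84 0.   0.87 1.61]
shift rows [-0.06 -0.02 -0.11] turn rows [-0.04  0.05 -0.01]
```

```bash
python3 -m handwheel '[[0.2,0,0,0.4,0,0,0],[0.2,0,0,0.9,0,0,0],[0.2,0,0,0.95,0,0,0],[0.2,0,0,0.95,0,0,0],[0.2,-0.2,-0.7,0.8,0,0,0],[0.2,-0.3,-0.95,0,0,0,0],[0.2,-0.2,-0.9,0,0.05,-0.8,-0.4],[0.2,-0.2,-0.9,0,0.05,-0.8,-0.4]]'; python3 go.py 'bay(.058,.21)'
```

```text
t: 17.62
eef_pos: [0.5251, 0.0098, 0.2798]
orientation: [0.991, 0.051, 0.122, 0.004]
ft_force: [0.9, -0.6, -1.0]
finger_gap: 0.385
t 17.62 pos [0.5251 0.0098 0.2798] tgt [ 0.5169 -0.1572  0.2331] F [ 0.9 -0.6 -1. ] gap 0.385 j [0.01 0.02 1.96 0.   0.92 1.48]
shift rows [-0.2  -4.17 -1.17] turn rows [ 0.14 -2.63 -1.37]
```

```bash
python3 -m handwheel '[[0.2,-0.05,-0.9,0,0.03,-0.8,-0.4],[0.2,-0.05,-0.9,0,0.03,-0.8,-0.4],[0.2,0,-0.9,0,0.03,-0.6,-0.3],[0.2,0,-0.9,0,0.03,-0.4,-0.2],[0.2,0,-0.5,0,0,0,0],[0.2,0,0,0,0,0,0]]'; python3 go.py 'bay(.058,.235)'
```

```text
t: 18.38
eef_pos: [0.5175, -0.1606, 0.2871]
orientation: [0.95, -0.046, 0.308, 0.018]
ft_force: [0.0, -0.7, -0.9]
finger_gap: 0.385
t 18.38 pos [ 0.5175 -0.1606  0.2871] tgt [ 0.5027 -0.1558  0.2536] F [ 0.  -0.7 -0.9] gap 0.385 j [-0.42 -0.1   2.18  0.4   0.48  0.95]
shift rows [-0.37  0.12 -0.84] turn rows [0.06 0.11 0.01]
```

```bash
python3 -m handwheel '[[0.2,-0.12,0.1,-0.45,0.06,0.11,0],[0.2,-0.1,0.05,-0.45,0,0,0],[0.2,0,0,0,0,0,0]]'; python3 go.py 'bay(.058,.225)'; python3 meas.py; python3 ym.py
```

```text
t: 18.75
eef_pos: [0.5074, -0.1516, 0.249]
orientation: [0.953, -0.046, 0.299, 0.013]
ft_force: [-0.4, 0.3, -0.4]
finger_gap: 0.389
t 18.75 pos [ 0.5074 -0.1516  0.249 ] tgt [ 0.5084 -0.1563  0.2454] F [-0.4  0.3 -0.4] gap 0.389 j [-0.41 -0.06  2.24  0.45  0.42  0.89]
shift rows [ 0.02 -0.12 -0.09] turn rows [-0.02 -0.03 -0.01]
tcp bay [ 65.1   4.3 229.1] tool z in bay [-0.002  0.002 -1.   ] tooly [ 0.    -1.    -0.002]
scene n 673 far face at foot x 61.2 slopes [-0.005  0.009]
plate y pct [-39.5 949.6] foot z 142.5
scene plate 27 -38.78244161113835 42.03215809841429
scene tab 14 -18.66820391813836 24.902978162142162
pack [-40.53737656  30.18752091]
```

```bash
python3 -m handwheel '[[0.2,0.08,-0.05,0.04,0,0,0],[0.2,0.08,0,-0.1,0,0,0],[0.2,0,0,0,0,0,0]]';  python3 meas.py; python3 ym.py
```

```text
t: 19.18
eef_pos: [0.5162, -0.1536, 0.2489]
orientation: [0.953, -0.045, 0.3, 0.014]
ft_force: [0.6, -1.1, -1.3]
finger_gap: 0.389
tcp bay [ 71.3   3.4 223.7] tool z in bay [-0.     0.002 -1.   ] tooly [ 0.002 -1.    -0.002]
scene n 696 far face at foot x 69.0 slopes [-0.014  0.003]
plate y pct [-40.7 952. ] foot z 136.2
scene plate 28 -39.784437048424834 41.06721656113716
scene tab 13 -19.737678528285997 23.946988984744603
pack [-38.49114816  36.30609344]
```

```bash
python3 -m handwheel '[[0.2,0.26,-0.02,-0.42,0,0,0],[0.2,0.26,-0.02,-0.42,0,0,0],[0.2,0.26,-0.02,-0.42,0,0,0],[0.2,0,0,0,0,0,0]]';  python3 meas.py; python3 ym.py
```

```text
t: 19.73
eef_pos: [0.5489, -0.1568, 0.1988]
orientation: [0.952, -0.045, 0.301, 0.014]
ft_force: [-0.6, 0.3, -1.1]
finger_gap: 0.39
tcp bay [ 69.8   3.4 164.2] tool z in bay [ 0.003  0.001 -1.   ] tooly [ 0.002 -1.    -0.001]
scene n 652 far face at foot x 67.5 slopes [-0.011 -0.002]
plate y pct [-40.8  41.6] foot z 77.1
scene plate 27 -40.0200351169907 40.797080911108196
scene tab 14 -20.088915328787074 23.825132861121702
pack [-41.02304115 -41.02304115]
```

```bash
python3 -m handwheel '[[0.2,0.25,-0.02,-0.43,0,0,0],[0.2,0.25,-0.02,-0.43,0,0.02,0],[0.2,0,0,0,0,0,0]]';  python3 meas.py; python3 go.py 'bay(.058,.094)'
```

```text
t: 20.15
eef_pos: [0.5699, -0.159, 0.1678]
orientation: [0.952, -0.045, 0.302, 0.015]
ft_force: [-0.0, -0.8, -1.0]
finger_gap: 0.387
tcp bay [ 69.3   3.2 126.7] tool z in bay [ 0.005 -0.    -1.   ] tooly [ 0.002 -1.     0.   ]
scene n 550 far face at foot x 66.8 slopes [-0.005  0.006]
plate y pct [-40.8  41.4] foot z 60.6
t 20.20 pos [ 0.57   -0.1591  0.1685] tgt [ 0.5832 -0.1636  0.1381] F [ 0.5  1.2 -0.8] gap 0.388 j [-0.36  0.19  2.21  0.82  0.21  0.54]
shift rows [ 0.33 -0.11 -0.76] turn rows [ 0.01  0.04 -0.01]
```

```bash
python3 -m handwheel '[[0.2,0.24,-0.02,-0.44,0.01,0.04,0],[0.2,0.07,0,-0.16,0,0,0],[0.2,0,0,0,0,0,0]]';  python3 meas.py; python3 go.py 'bay(.058,.094)'
```

```text
t: 20.58
eef_pos: [0.5831, -0.1602, 0.1483]
orientation: [0.952, -0.045, 0.303, 0.015]
ft_force: [-0.5, -1.1, -0.9]
finger_gap: 0.387
tcp bay [ 68.8   3.3 102.8] tool z in bay [ 0.005  0.    -1.   ] tooly [ 0.002 -1.    -0.   ]
scene n 350 far face at foot x 66.5 slopes [-0.008  0.007]
plate y pct [-40.8  41.7] foot z 60.4
t 20.62 pos [ 0.5832 -0.1603  0.1486] tgt [ 0.5832 -0.1636  0.1381] F [-0.3  0.5 -1.1] gap 0.384 j [-0.35  0.25  2.2   1.    0.18  0.37]
shift rows [-0.   -0.08 -0.26] turn rows [ 0.01  0.04 -0.01]
```

```bash
python3 -m handwheel '[[0.2,0.01,0,-0.15,0.01,0.05,0],[0.2,0,0,0,0,0,0]]';  python3 meas.py;  python3 -m handwheel '[[0.2,0.03,0,-0.07,0,0,0],[0.2,0,0,0,0,0,0]]';  python3 meas.py
```

```text
t: 20.88
eef_pos: [0.5837, -0.1605, 0.1438]
orientation: [0.953, -0.045, 0.3, 0.015]
ft_force: [-0.6, -0.3, -0.6]
finger_gap: 0.39
tcp bay [66.7  3.1 98.6] tool z in bay [ 0.  0. -1.] tooly [ 0.002 -1.    -0.   ]
scene n 308 far face at foot x 64.8 slopes [-0.01  -0.004]
plate y pct [-40.9  41. ] foot z 60.3
t: 21.18
eef_pos: [0.5851, -0.1605, 0.1412]
orientation: [0.953, -0.045, 0.301, 0.015]
ft_force: [-0.7, 0.8, -1.9]
finger_gap: 0.388
tcp bay [66.2  3.2 95.7] tool z in bay [ 0.  0. -1.] tooly [ 0.002 -1.    -0.   ]
scene n 278 far face at foot x 64.1 slopes [-0.004  0.002]
plate y pct [-40.9  41.1] foot z 60.4
```

```bash
for i in 1 2 ; do python3 -m handwheel '[[0.2,0.02,0,-0.06,0,0,0],[0.2,0,0,0,0,0,0]]'|grep -E 'pos|force';done;  python3 meas.py
```

```text
eef_pos: [0.5859, -0.1605, 0.1387]
ft_force: [-0.1, -0.2, -1.3]
eef_pos: [0.5869, -0.1615, 0.1378]
ft_force: [-0.6, 0.1, -1.9]
tcp bay [65.8  2.4 91.6] tool z in bay [ 0.003 -0.002 -1.   ] tooly [ 0.002 -1.     0.002]
scene n 245 far face at foot x 62.8 slopes [-0.013  0.013]
plate y pct [-40.9  41.3] foot z 60.2
```

```bash
python3 -m handwheel '[[0.2,0.02,0,-0.05,0,0,0],[0.2,0.015,0,-0.03,0,0,0]]';  python3 meas.py; python3 sh.py
```

```text
t: 22.02
eef_pos: [0.5874, -0.1617, 0.1379]
orientation: [0.951, -0.045, 0.304, 0.016]
ft_force: [-22.8, 1.8, 25.8]
finger_gap: 0.388
tcp bay [66.1  2.3 91.5] tool z in bay [ 0.008 -0.003 -1.   ] tooly [ 0.002 -1.     0.003]
scene n 248 far face at foot x 61.3 slopes [-0.001  0.043]
plate y pct [-41.8  41.1] foot z 60.3
scene shoulder z pct [79.4 82.2 82.7 83.7]
 pack top 82.66245161665827 19
 L pack top 82.1384599821893 75
top shoulder z pct [85.1 86.6 87.4 89.9]
 pack top 85.5522133408541 87
 L pack top 85.65186534983891 133
```

On the floor (34 N along the wall axis). I'll release it and retreat along the lean.

```bash
python3 -m handwheel '[[0.2,0,0,0,0,0,0],[0.55,0,0,0,0,0,0],[0.55,0,0,0,0,0,0],[0.55,-0.15,0.01,0.22,0,0,0],[0.55,-0.3,0.03,0.45,0,0,0],[0.55,-0.38,0.04,0.6,0,0,0],[0.55,-0.38,0.04,0.6,0,0,0],[0.55,0,0.2,0.6,0.03,0.4,0]]'; python3 seat.py; python3 sh.py;python3 go.py 'rack(0,.23)'; python3 -c "
from h import *
for n in('top','scene'):
    d=cap(n)
    c=d['image'][115:275,125:325] if n=='scene' else d['image'][120:240,230:390]
    cv2.imwrite('pics/%s8c.png'%n,cv2.cvtColor(cv2.resize(c,None,fx=3.7,fy=3.7,interpolation=cv2.INTER_CUBIC),cv2.COLOR_RGB2BGR))"
```

```text
t: 23.08
eef_pos: [0.5359, -0.1487, 0.2352]
orientation: [0.961, -0.047, 0.273, 0.015]
ft_force: [1.9, 1.2, 0.2]
finger_gap: 0.547
face 298 x at z=0/85: 60.3 61.8 yslope 0.006 median x 61.5
tab 160 x at z=0/85: 61.3 61.8 yslope -0.023 median x 61.7
scene shoulder z pct [80.4 82.4 83.1 83.8]
 pack top 82.33815520793999 48
 L pack top 82.12008438685822 77
top shoulder z pct [85.1 86.6 87.4 89.9]
 pack top 85.5522133408541 87
 L pack top 85.65186534983891 133
t 23.12 pos [ 0.539  -0.1507  0.2402] tgt [0.5321 0.1415 0.23  ] F [ 3.3 -1.   4.8] gap 0.549 j [-0.35  0.02  2.16  0.3   0.43  1.08]
shift rows [-0.17  7.3  -0.25] turn rows [-0.17  4.01  2.18]
```

View pics/scene8c.png

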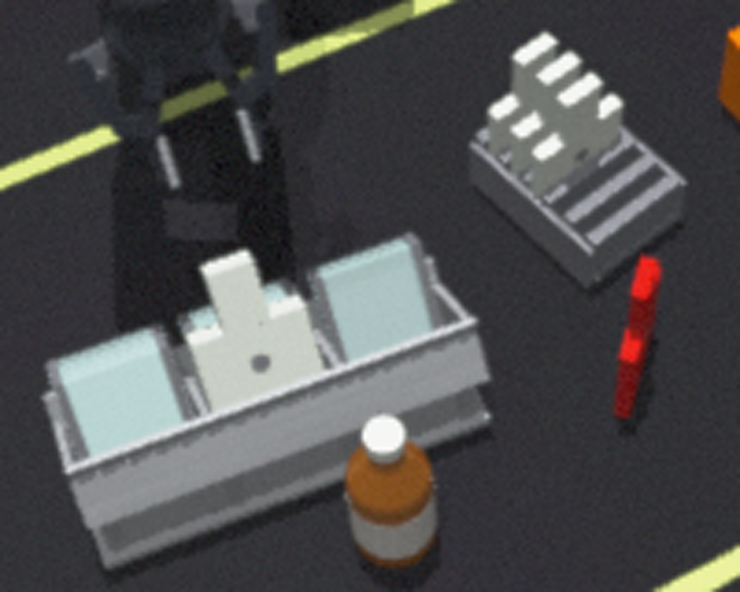

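View pics/top8c.png

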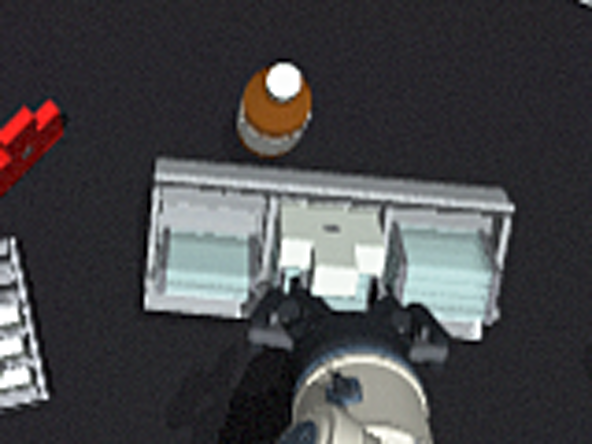

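```bash
python3 -m handwheel '[[0.8,0,0.9,0.3,-0.03,0.8,0.4],[0.8,0,0.9,0,-0.03,0.8,0.4],[0.8,0,0.9,0,-0.03,0.8,0.4],[0.8,0,0.9,0,-0.03,0.8,0.4],[0.8,0,0.9,0,-0.03,0.7,0.4],[0.8,0,0.9,0,0,0,0.1],[0.8,0,0.9,0,0,0,0],[0.8,0,0.3,0,0,0,0]]'; python3 go.py 'rack(0,.2)'
```

```text
t: 24.22
eef_pos: [0.5345, 0.1327, 0.2358]
orientation: [0.993, 0.118, -0.006, -0.016]
ft_force: [0.0, -0.4, -0.4]
finger_gap: 0.795
t 24.23 pos [0.5345 0.1327 0.2358] tgt [0.5321 0.1415 0.2   ] F [ 0.  -0.4 -0.4] gap 0.795 j [0.22 0.24 1.78 0.04 1.13 1.54]
shift rows [-0.06  0.22 -0.89] turn rows [-0.22 -0.11 -0.18]
```

```bash
python3 -m handwheel '[[0.8,-0.06,0.2,-0.5,-0.22,-0.11,-0.18],[0.8,0,0,-0.6,0,0,0],[0.8,0,0,-0.5,0,0,0],[0.8,0,0,0,0,0,0]]'; python3 go.py 'rack(0,.1015)'
```

```text
t: 24.72
eef_pos: [0.5293, 0.1429, 0.1655]
orientation: [0.994, 0.109, -0.003, -0.005]
ft_force: [-0.3, -0.1, 0.1]
finger_gap: 0.8
t 24.73 pos [0.5293 0.1429 0.1655] tgt [0.5321 0.1415 0.1015] F [-0.3 -0.1  0.1] gap 0.800 j [0.25 0.31 1.86 0.01 0.98 1.6 ]
shift rows [ 0.07 -0.03 -1.6 ] turn rows [-0.06 -0.05 -0.06]
```

```bash
python3 -m handwheel '[[0.8,0.05,-0.03,-0.8,-0.06,-0.05,-0.06],[0.8,0,0,-0.75,0,0,0],[0.8,0,0,-0.15,0,0,0],[0.8,0,0,0,0,0,0]]'; python3 go.py 'rack(0,.1015)'
```

```text
t: 25.22
eef_pos: [0.5328, 0.1416, 0.098]
orientation: [0.994, 0.106, 0.001, -0.002]
ft_force: [0.4, 0.3, 0.4]
finger_gap: 0.8
t 25.23 pos [0.5328 0.1416 0.098 ] tgt [0.5321 0.1415 0.1015] F [0.4 0.3 0.4] gap 0.800 j [0.25 0.4  1.9  0.01 0.83 1.61]
shift rows [-0.02 -0.    0.09] turn rows [-0.04  0.02 -0.  ]
```

```bash
python3 -m handwheel '[[0.8,0,0,0.12,0,0,0],[0.8,0,0,0,0,0,0],[0.2,0,0,0,0,0,0],[0.2,0,0,0,0,0,0],[0.2,0,0,0,0,0,0],[0.2,0,0,0,0,0,0]]'; python3 go.py 'rack(0,.1015)'
```

```text
t: 25.98
eef_pos: [0.5349, 0.1421, 0.1066]
orientation: [0.994, 0.106, 0.004, -0.003]
ft_force: [0.8, 0.5, -0.7]
finger_gap: 0.385
t 25.98 pos [0.5349 0.1421 0.1066] tgt [0.5321 0.1415 0.1015] F [ 0.8  0.5 -0.7] gap 0.385 j [0.25 0.39 1.9  0.01 0.84 1.61]
shift rows [-0.07 -0.02 -0.13] turn rows [-0.05  0.05 -0.01]
```

```bash
python3 -m handwheel '[[0.2,0,0,0.4,0,0,0],[0.2,0,0,0.9,0,0,0],[0.2,0,0,0.95,0,0,0],[0.2,0,0,0.95,0,0,0],[0.2,0.1,-0.7,0.9,0,0,0],[0.2,0.1,-0.95,0.2,0,0,0],[0.2,0,-0.9,0,0.05,-0.8,-0.4],[0.2,0,-0.9,0,0.05,-0.8,-0.4]]'; python3 go.py 'bay(.074,.235)'
```

```text
t: 26.98
eef_pos: [0.5436, 0.0022, 0.2914]
orientation: [0.991, 0.051, 0.12, 0.003]
ft_force: [-0.3, -0.5, -1.7]
finger_gap: 0.388
t 26.98 pos [0.5436 0.0022 0.2914] tgt [ 0.5157 -0.157   0.2628] F [-0.3 -0.5 -1.7] gap 0.388 j [-0.    0.04  1.91  0.01  0.95  1.46]
shift rows [-0.7  -3.98 -0.72] turn rows [ 0.13 -2.65 -1.37]
```

```bash
python3 -m handwheel '[[0.2,-0.15,-0.9,0,0.03,-0.8,-0.4],[0.2,-0.15,-0.9,0,0.03,-0.8,-0.4],[0.2,-0.15,-0.9,0,0.03,-0.6,-0.3],[0.2,-0.1,-0.9,0,0.03,-0.3,-0.2],[0.2,0,-0.1,0,0,0,0],[0.2,0,0,0,0,0,0]]'; python3 go.py 'bay(.074,.235)'; python3 meas.py; python3 ym.py
```

```text
t: 27.72
eef_pos: [0.5171, -0.1512, 0.2963]
orientation: [0.954, -0.046, 0.297, 0.017]
ft_force: [0.2, 0.3, -1.3]
finger_gap: 0.39
t 27.73 pos [ 0.5171 -0.1512  0.2963] tgt [ 0.5157 -0.157   0.2628] F [ 0.2  0.3 -1.3] gap 0.390 j [-0.39 -0.11  2.16  0.32  0.53  1.05]
shift rows [-0.03 -0.15 -0.84] turn rows [ 0.03 -0.05  0.01]
tcp bay [ 99.    6.3 261.9] tool z in bay [-0.007 -0.004 -1.   ] tooly [ 0.003 -1.     0.004]
scene n 739 far face at foot x 95.5 slopes [-0.005  0.008]
plate y pct [-38.8  44.1] foot z 174.8
scene plate 29 -38.022496817383015 42.83155642654646
scene tab 16 -17.54430440822324 26.518069303562342
pack [-37.78874425  40.43162847]
```

```bash
python3 -m handwheel '[[0.2,0.03,-0.05,-0.45,0.03,-0.05,0],[0.2,0.05,-0.02,-0.45,0,0,0],[0.2,0,0,0,0,0,0]]'; python3 meas.py; python3 ym.py
```

```text
t: 28.15
eef_pos: [0.5221, -0.1506, 0.2608]
orientation: [0.953, -0.043, 0.3, 0.014]
ft_force: [0.2, 0.0, -1.1]
finger_gap: 0.389
tcp bay [ 83.5   6.8 230.6] tool z in bay [ 0.001  0.003 -1.   ] tooly [ 0.005 -1.    -0.003]
scene n 705 far face at foot x 79.9 slopes [-0.01   0.003]
plate y pct [-37.2 956.9] foot z 143.6
scene plate 29 -36.80227820463952 44.51365953930158
scene tab 13 -16.31046046778151 27.348817904964022
pack [-40.6569656   42.22778939]
```

```bash
python3 -m handwheel '[[0.2,0,-0.11,0,0,0,0],[0.2,0.25,-0.02,-0.42,0,0,0],[0.2,0.25,-0.02,-0.42,0,0,0],[0.2,0.26,-0.02,-0.42,0,0,0],[0.2,0,0,0,0,0,0]]'; python3 meas.py; python3 ym.py
```

```text
t: 28.82
eef_pos: [0.5571, -0.1581, 0.2158]
orientation: [0.951, -0.042, 0.305, 0.015]
ft_force: [-0.8, 0.9, -1.4]
finger_gap: 0.385
tcp bay [ 86.4   2.8 173.4] tool z in bay [ 0.01   0.003 -1.   ] tooly [ 0.008 -1.    -0.003]
scene n 665 far face at foot x 83.5 slopes [-0.012  0.001]
plate y pct [-41.3 790.5] foot z 86.6
scene plate 27 -40.82398718905902 40.30242847870193
scene tab 14 -20.03260854669113 23.28002019867168Traceback (most recent call last):
  File "ym.py", line 17, in <module>
    edges('scene')
    ~~~~~^^^^^^^^^
  File "ym.py", line 16, in edges
    print('pack',np.percentile(y[g],[1,99]))
                 ~~~~~~~~~~~~~^^^^^^^^^^^^^
    return _quantile_unchecked(
        a, q, axis, out, overwrite_input, method, keepdims, weights)
    return _ureduce(a,
                    func=_quantile_ureduce_func,
    ...<5 lines>...
                    overwrite_input=overwrite_input,
                    method=method)
    r = func(a, **kwargs)
    result = _quantile(arr,
                       quantiles=q,
    ...<2 lines>...
                       out=out,
                       weights=wgt)
    slices_having_nans = np.isnan(arr[-1, ...])
                                  ~~~^^^^^^^^^
IndexError: index -1 is out of bounds for axis 0 with size 0
```

```bash
python3 -m handwheel '[[0.2,-0.17,0.02,-0.12,0.03,0.06,-0.05],[0.2,0,0,0,0,0,0]]'; python3 meas.py
```

```text
t: 29.12
eef_pos: [0.55, -0.1575, 0.2133]
orientation: [0.952, -0.046, 0.302, 0.014]
ft_force: [0.8, 0.1, -2.7]
finger_gap: 0.383
tcp bay [ 79.2   2.6 174.9] tool z in bay [ 0.003  0.001 -1.   ] tooly [ 0.001 -1.    -0.001]
scene n 661 far face at foot x 75.7 slopes [-0.009  0.007]
plate y pct [-41.4  41.3] foot z 88.4
```

```bash
python3 -m handwheel '[[0.2,0.22,-0.02,-0.41,0,0.02,0],[0.2,0,0,0,0,0,0]]'; python3 meas.py
```

```text
t: 29.42
eef_pos: [0.5597, -0.1589, 0.1985]
orientation: [0.952, -0.046, 0.302, 0.015]
ft_force: [-0.1, 0.0, -2.4]
finger_gap: 0.386
tcp bay [ 78.7   2.3 157.7] tool z in bay [ 0.004 -0.    -1.   ] tooly [ 0.001 -1.     0.   ]
scene n 655 far face at foot x 75.6 slopes [-0.003  0.002]
plate y pct [-41.9  40.3] foot z 70.4
```

```bash
python3 -m handwheel '[[0.2,0.2,0,-0.41,0,0.02,0],[0.2,0,0,0,0,0,0]]'; python3 meas.py
```

```text
t: 29.72
eef_pos: [0.5682, -0.1592, 0.1844]
orientation: [0.952, -0.045, 0.302, 0.015]
ft_force: [-0.1, -0.5, -1.2]
finger_gap: 0.392
tcp bay [ 77.6   2.8 141.2] tool z in bay [ 0.004 -0.001 -1.   ] tooly [ 0.002 -1.     0.001]
scene n 642 far face at foot x 74.4 slopes [-0.006  0.004]
plate y pct [-41.5  41. ] foot z 60.4
```

```bash
python3 -m handwheel '[[0.2,0.2,-0.02,-0.3,0,0.03,0],[0.2,0,0,0,0,0,0]]'; python3 meas.py
```

```text
t: 30.02
eef_pos: [0.5767, -0.1604, 0.1751]
orientation: [0.952, -0.045, 0.301, 0.016]
ft_force: [-1.0, -0.4, -1.7]
finger_gap: 0.386
tcp bay [ 79.    2.5 128.6] tool z in bay [ 0.003 -0.002 -1.   ] tooly [ 0.002 -1.     0.002]
scene n 578 far face at foot x 76.0 slopes [-0.     0.004]
plate y pct [-41.6  40.8] foot z 60.5
```

```bash
python3 -m handwheel '[[0.2,0.09,0,-0.22,0,0.02,0],[0.2,0,0,0,0,0,0]]'; python3 meas.py
```

```text
t: 30.32
eef_pos: [0.5802, -0.1605, 0.1685]
orientation: [0.952, -0.045, 0.301, 0.016]
ft_force: [0.1, 0.0, -1.7]
finger_gap: 0.386
tcp bay [ 78.1   2.7 121. ] tool z in bay [ 0.003 -0.003 -1.   ] tooly [ 0.002 -1.     0.003]
scene n 513 far face at foot x 74.9 slopes [-0.009  0.006]
plate y pct [-41.6  40.7] foot z 60.4
```

```bash
python3 -m handwheel '[[0.2,0.13,0,-0.23,0,0.03,0],[0.2,0,0,0,0,0,0]]'; python3 meas.py; python3 -m handwheel '[[0.2,0.13,0,-0.23,0,0.02,0],[0.2,0,0,0,0,0,0]]'; python3 meas.py
```

```text
t: 30.62
eef_pos: [0.586, -0.1608, 0.1602]
orientation: [0.953, -0.045, 0.3, 0.016]
ft_force: [0.5, 0.8, -2.4]
finger_gap: 0.389
tcp bay [ 77.9   3.  110.9] tool z in bay [ 0.    -0.003 -1.   ] tooly [ 0.003 -1.     0.003]
scene n 405 far face at foot x 74.5 slopes [-0.015  0.011]
plate y pct [-41.2  41.3] foot z 60.3
t: 30.92
eef_pos: [0.5913, -0.1608, 0.1513]
orientation: [0.953, -0.045, 0.299, 0.017]
ft_force: [-0.1, 0.2, -1.3]
finger_gap: 0.391
tcp bay [ 77.2   3.5 100.6] tool z in bay [-0.002 -0.004 -1.   ] tooly [ 0.003 -1.     0.004]
scene n 333 far face at foot x 73.8 slopes [-0.005  0.013]
plate y pct [-41.2  42. ] foot z 60.1
```

Free on both sides, foot about 7 mm above the floor. I'll go on in small steps.

```bash
for i in 1 2; do python3 -m handwheel '[[0.2,0.05,0,-0.08,0,0,0],[0.2,0,0,0,0,0,0]]'|grep -E 'pos|force'; done; python3 meas.py
```

```text
eef_pos: [0.5934, -0.1609, 0.1488]
ft_force: [-0.1, 0.6, -1.1]
eef_pos: [0.5955, -0.1611, 0.146]
ft_force: [-2.1, -1.1, 0.6]
tcp bay [77.4  3.7 93.6] tool z in bay [-0.001 -0.004 -1.   ] tooly [ 0.003 -1.     0.004]
scene n 266 far face at foot x 73.5 slopes [-0.004  0.018]
plate y pct [-40.7  42. ] foot z 60.4
```

```bash
python3 -m handwheel '[[0.2,0.03,-0.01,-0.05,0,0,0],[0.2,0,0,0,0,0,0]]'|grep -E 'pos|force'; python3 meas.py
```

```text
eef_pos: [0.5966, -0.1621, 0.1465]
ft_force: [-0.7, 0.5, -2.2]
tcp bay [78.9  2.6 93.2] tool z in bay [ 0.003 -0.006 -1.   ] tooly [ 0.003 -1.     0.006]
scene n 262 far face at foot x 76.3 slopes [ 0.001 -0.011]
plate y pct [-40.7  40.8] foot z 60.4
```

```bash
python3 -m handwheel '[[0.2,0.01,0,-0.06,0,0,0],[0.2,0.015,0,-0.03,0,0,0]]'; python3 meas.py; python3 sh.py
```

```text
t: 32.08
eef_pos: [0.5981, -0.1632, 0.1468]
orientation: [0.951, -0.046, 0.305, 0.019]
ft_force: [-24.4, 2.6, 29.4]
finger_gap: 0.387
tcp bay [80.1  1.8 92.6] tool z in bay [ 0.009 -0.008 -1.   ] tooly [ 0.003 -1.     0.008]
scene n 264 far face at foot x 75.3 slopes [-0.009  0.021]
plate y pct [-41.6  40.6] foot z 60.2
scene shoulder z pct [82.5 82.9 83.4 83.7]
 pack top 82.54677790033452 21
 L pack top 82.1829412765785 69
top shoulder z pct [85.6 87.8 88.6 89.7]
 pack top 85.6569586697309 51
 L pack top 85.97854509189939 132
```

```bash
python3 -m handwheel '[[0.2,0,0,0,0,0,0],[0.55,0,0,0,0,0,0],[0.55,0,0,0,0,0,0],[0.55,-0.15,0.01,0.22,0,0,0],[0.55,-0.3,0.03,0.45,0,0,0],[0.55,-0.4,0.04,0.6,0,0,0],[0.55,-0.4,0.04,0.6,0,0,0],[0.55,0,0.9,0.6,0,0,0]]'; python3 -m handwheel '[[0.55,-0.5,0.9,0.5,0,0,0],[0.55,-0.5,0.9,0,0,0,0],[0.55,-0.5,0.9,0,0,0,0],[0.55,0,0.9,0,0,0,0],[0.55,0,0,0,0,0,0]]'; python3 seat.py; python3 -c "
from h import *
for n in('top','scene'):
    d=cap(n);save(d,n+'9.png')
    c=d['image'][115:275,125:325] if n=='scene' else d['image'][120:240,190:390]
    cv2.imwrite('pics/%s9c.png'%n,cv2.cvtColor(cv2.resize(c,None,fx=3.7,fy=3.7,interpolation=cv2.INTER_CUBIC),cv2.COLOR_RGB2BGR))";python3 sh.py
```

```text
t: 33.12
eef_pos: [0.5472, -0.1252, 0.2444]
orientation: [0.952, -0.048, 0.303, 0.019]
ft_force: [0.6, 0.8, 0.2]
finger_gap: 0.547
t: 33.75
eef_pos: [0.4877, 0.0233, 0.2691]
orientation: [0.95, -0.047, 0.307, 0.019]
ft_force: [-0.3, 0.3, -0.5]
finger_gap: 0.545
face 312 x at z=0/85: 72.8 73.4 yslope -0.005 median x 73.3
tab 165 x at z=0/85: 74.9 73.9 yslope -0.004 median x 73.4
scene shoulder z pct [82.1 82.7 83.1 83.6]
 pack top 82.4766829953866 51
 L pack top 82.36907027406079 74
top shoulder z pct [86.4 86.8 87.4 89.3]
 pack top 85.58919813832733 90
 L pack top 85.46331176580736 133
```

View pics/scene9c.png

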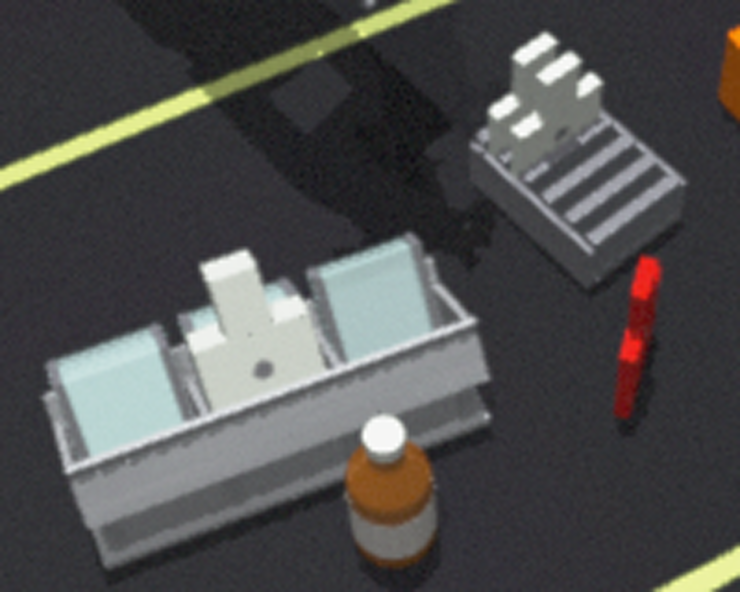

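View pics/top9c.png

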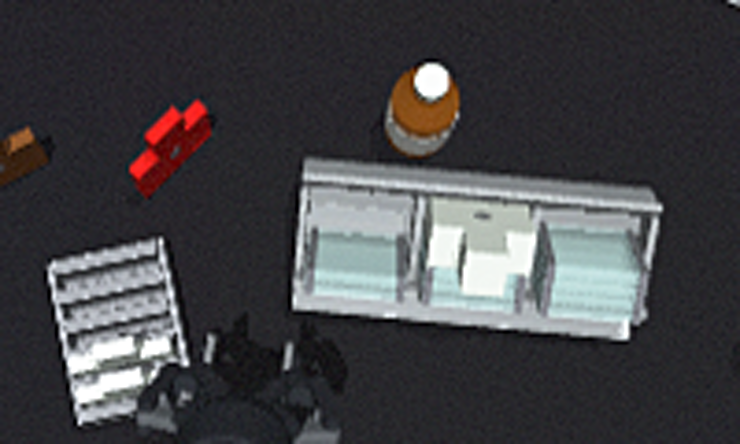

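The scene and top crops show three flush plates in the middle bay, two plates upright in the rack, empty room in the outer bays, and the bottle where it was. The gripper is clear, so I'm handing in.

```bash
python3 -c "
from bench import finish_job
print(finish_job())"
```

```text
the job is handed in; nothing more can be done
None
```

The middle bay's pack is now snug, with three filler plates in beside it. The depth measurements put the 36 mm pack in that bay, which leaves room for three. I took the plates one at a time from the far end of the rack, slid each down the lean, and let go only after the wrist force (about 25–38 N along the walls) showed it was on the bay's floor. The job was handed in at about 34 s.

**Fit:** After each plate settled, its outer face measured about 49.5, 61.5 and 73.3 mm from the near wall. Those are 12 mm steps, so the plates sit flush. About 3 mm is left at the far wall, so no fourth plate would go in. The shoulders were level with the pack top to within about 1–2 mm.

**Surroundings:** The last pictures show two plates still upright in the rack, no plates in the outer bays, and the bottle in its place. The gripper was clear of everything. I did not compare the beaker and tip box before and after; the arm was not moved down near either.

**Deviations:**
- **Camera offsets:** The scene camera and the arm's readings disagreed by about 2–3 mm, so I steered each plate by where it and the pack appeared in the same camera.
- **Joint 6:** During the first plate it came to -3.017 rad, against a limit of -3.02. I turned the wrist half round for the other two plates.

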